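# Load, latch, tug-test and roll over a plate carrier

### The job

Turn a batch of heat-spreader plates over for treatment of their lower edges: first push each flat plate against the blue fence and tip it up on its 56 mm edge, until all of them stand upright, flat along the fence and let go, and only then load every plate upright into a carrier slot of its own. Swing the latch bar fully shut over the carrier, pull up firmly on the yellow tab to make sure the latch holds, and then turn the cradle fully upside down by its crank, with carrier and plates held inside. Never turn the cradle over unlatched, and leave the mouse, spool and bottle where they are.

Things in the scene. Friction and masses are not known exactly. Their poses are not given: they have to be found in the camera images.
- plate_1: bare aluminium heat-spreader plate with a copper-coloured patch on one face, 76 (its x) x 56 (its y) x 10 (its z) mm, 0.115 kg; origin at the centre of the 76 x 56 face without the patch (the underside as it lies at the start), z through the thickness to the other face. It may be absent (2 or 3 plates are there).
- plate_1_mid (a point): middle of plate_1, 5 mm above its origin along its z; same axes
- plate_2: bare aluminium heat-spreader plate with a copper-coloured patch on one face, 76 (its x) x 56 (its y) x 10 (its z) mm, 0.115 kg; origin at the centre of the 76 x 56 face without the patch (the underside as it lies at the start), z through the thickness to the other face. It may be absent (2 or 3 plates are there).
- plate_2_mid (a point): middle of plate_2, 5 mm above its origin along its z; same axes
- plate_3: bare aluminium heat-spreader plate with a copper-coloured patch on one face, 76 (its x) x 56 (its y) x 10 (its z) mm, 0.115 kg; origin at the centre of the 76 x 56 face without the patch (the underside as it lies at the start), z through the thickness to the other face. It may be absent (2 or 3 plates are there).
- plate_3_mid (a point): middle of plate_3, 5 mm above its origin along its z; same axes
- fence_face (a point): foot of the blue fence, a fixed straight edge 330 mm long (y), 35 mm high, 10 mm thick, with a flat foot behind. The point is mid-length in its front face at bench level; x points from the plates into the fence, y along it, z up. The plates start flat in front of it, far edges 5 to 30 mm from the face, their 76 mm length roughly along x, 112 mm apart. A screen hangs 0.12 m behind the fence, from 0.2 m up
- stand: fixed rollover stand (grey posts on a dark base, 130 x 244 mm): origin on the bench under the middle of the cradle, z up, y along the cradle's turning axis, which lies 95 mm above the bench; posts to z = 115 mm at y = -98 and +116 mm. The crank is at its -y side
- cradle (a joint): angle of the cradle (aluminium, holds the carrier) about the stand's +y axis: 0 = upright (as at the start), 3.14 = upside down, with stops at both; rises as the crank pin goes from the robot's side (-x) over the top to the far side (+x). Rubs with 0.25 N m (about 4.5 N at the crank pin) and stays where it is left
- crank_grip (a point): middle of the black crank pin, a round bar 16 mm thick, 52 mm long, along the stand's y on its -y side, 55 mm from the turning axis: at cradle 0 it is at stand (-55, -146, 95) mm. It does not turn in itself; pinched from above across x it can be led in an arc while it slips round in the fingers. Crank arm and post lie at y = -110 to -118 and -92 to -104 mm
- cradle_seat (a point): centre of the cradle's floor, on which the carrier's underside rests; turns with the cradle
- latch (a joint): swing of the steel latch bar about its pivot on the -y end of the cradle: 0 = open (bar points to the robot's side, 1.2 rad from the stand's +y toward -x), 1.2 = fully shut (bar lies along +y over all the slots), stop at both; turns clockwise from above as it shuts. Starts 0 to 0.15. Rubs with 0.15 N m and stays where it is left
- latch_bar: steel latch bar 164 x 24 x 8 mm, its x along the bar, origin on its pivot axis, 5 mm below its underside; its underside lies 85 mm above the cradle's floor, 2.5 mm above the carrier's end walls and 4 mm above the tops of plates that stand in the slots
- latch_knob (a point): middle of the red upright knob on the latch bar, 16 mm thick, 28 mm tall (14 mm to either side of this point), 108 mm from the pivot; move it to swing the bar
- latch_pivot (a point): point on the latch's pivot axis at the height of latch_knob
- carrier: loose black carrier, 66 x 148 mm, 0.22 kg; origin under its centre, z up, y along the cradle's axis. Three slots at y = -36, 0, +36 mm, each 62 (x) x 15 mm (y): a plate stands in one on a 56 mm edge, thickness along y. Slot floor 5 mm above the origin, guide blocks to 40 mm, end walls (y = -70, +70) to 82.5 mm. Sits in the cradle, underside 50 mm above the bench; lifts straight out if unlatched
- carrier_tab (a point): top middle of the carrier's yellow pull tab, at (0, 89, 118) mm of the carrier; the tab is 28 mm wide (x), 10 mm thick (y) and free for the top 50 mm; an upward pull of 8 to 20 N here presses the carrier's end wall against the shut latch
- mouse: black computer mouse, 117 x 57 x 36 mm, a bystander
- solder_spool: spool of solder, 59 x 64 x 44 mm, a bystander
- flux_dropper: brown dropper bottle with a black top, 33 x 34 x 102 mm, a bystander
There are look-alikes about, which are no part of the job. What is shaped like the plate_2 but black or purple is not meant.

How it is judged:
By the outcome, as a careful person would: the job done as asked, in the order asked, and still so for the second after the job is handed in, with the robot touching nothing.
Of plate_1, plate_2, plate_3 only 2 to 3 are there at a start; the rules pass over those that are not, and their reading is None.
At some moment in a run one of plate_1, plate_2, plate_3 may be knocked a few centimetres aside while the robot is not near it.
Once in a run the grip may slacken for a moment while it holds something.
It also fails if it takes over 210 s, if anything falls off the work surface, if the arm or the gripper's body presses on something with over 40 N, if the wrist force passes 120 N, or if a joint passes its speed limit or range.

### The arm

A 6-joint arm with a two-finger parallel gripper is mounted at the origin on a cart in front of the work surface, level with it; the furniture and walls round the work are solid. World frame = base frame: x ahead of the robot, y to its left, z up, the work surface at z = 0. Lengths are in mm, angles in rad, forces in N, time in s.
With the tool pointing down it reaches from about 300 to 775 mm from the base axis. Payload 14.6 kg.
Tool frame: the origin (TCP) lies on the centre line of the jaws, within the pads' length; the fingertips stand manip.finger_overhang ahead of it and the grasp point (between the pads) lies 11 mm behind it (manip.finger_overhang is the distance from the TCP to the fingertips, in mm); y points along the fingers, x is the direction in which the jaws open and shut, and the axes are right-handed (so a half turn about y gives the same grasp; the last joint's range is limited). The gripper opens to 94 mm and grips with 3 to 60 N. Pads are 16 mm wide; open, the fingers measure 119 mm over their backs; the gripper's body (75 mm by 177 mm) begins 78 mm behind the grasp point.
Start: joints at [1.122, 0.3, 1.521, -0, 1.321, -0.067], TCP at [204.922, 510.388, 213.446] pointing down, gripper open.
Joint ranges: [-3.03, 3.03], [-0.79, 2.21], [0.23, 2.52], [-1.04, 4.18], [0, 3.07], [-2.55, 2.55]. Speed limits (rad/s): [2.22, 2.22, 2.57, 3.14, 3.14, 3.14].

### API

Orientations are given as [roll, pitch, yaw] about the fixed x, y, z axes, in that order (R = Rz(yaw) Ry(pitch) Rx(roll)).
In Python, from cell import monitor, viewer, ticket, manip gives the robot as it stands.
- The arm moves only by the shell command python3 -m jog 'ROWS' [FORCE]. ROWS is JSON, a list of rows, each an object of numbers: "grip": the finger opening in cm, from 0 to 9.4; "dx", "dy", "dz": the shift along the tool's x, y, z in cm; "spin": the turn about the tool's y in degrees. In form: [{"grip": .., "dx": .., "dy": .., "dz": .., "spin": ..}, ...]. A call has 1 to 20 rows; each row is the pose to reach, as a shift and turn from the pose commanded when the call began, along the tool's axes at that moment; what a row does not reach only later rows make up. A row lasts 1/8 s, in which the tool goes at most 62.5 mm and 10.7 degrees, less where a joint would pass 70% of its speed; a pose out of reach is approached as far as the arm can. A call with a gripper value outside its range is refused whole. The fingers move at their own pace and stop on an object; FORCE is the grip in N (left out, the last holds). Time passes only in rows, so rows that repeat a pose let the fingers close. It gives the time, the measured TCP pose, the force and the opening at its end, in the units of the state.
- monitor.read_state(): the state, without advancing time (a new reading comes with each control period).
- viewer.camera(name): name is "side" or "top" or "wrist"; returns a dict with "color" (384x512x3 uint8, red, green, blue), "vertical_fov" (degrees; the focal length in pixels is half the picture's height over the tangent of half this angle, whatever the lens; pixels are square), "cx", "cy" (the principal point, pixels), "k1" (the pictures are not rectified: a ray, as slopes to the right and down, at radius r is drawn at 1 + k1 r^2 times it, then the intrinsics apply), "rvec" (rotation vector, rad) and "tvec" (3), from world to camera coordinates, as OpenCV has them. Camera axes: x right, y down, z forward; pixel columns grow to the right and rows downward; lengths in mm; the calibration is good to about 2 mm. A picture is of the moment at which its call begins. There is no depth.
- ticket.sign_off(): hands the job in, once; it reports no verdict.
The state is a dict: "clock": time; "joints": joint angles; "qd": joint speeds; "effort": joint torques, N m; "eef_pos": TCP position; "eef_rot": TCP orientation; "wrist_force": force on the tool from outside, world axes, zero at the start; "moment": the same for the moment, N m; "finger_gap": finger opening in mm.
Only numpy, scipy, OpenCV 4.12 (cv2) and the standard library are available. Lean on these libraries where they do the work, as an engineer would, in place of code of your own. Each camera call takes 0.05 s, during which the arm holds its last target. There are 200 camera calls.

## Working session

There is one attempt and no reset: what is moved stays moved. The work goes in short steps, Python scripts to look and compute and a shell command to move; the robot and the scene stay as the last step left them, time stands still between calls to the robot, and variables do not carry over. Pictures are saved under pics/ and viewed, about 12 in all and at most 16, crops included, and the job is handed in when it is done.

```bash
mkdir -p pics; ls; cat > h.py <<'E'
import numpy as np, cv2
from scipy.spatial.transform import Rotation as R
from cell import monitor, viewer, ticket, manip
def cam(n,save=None):
    c=viewer.camera(n)
    if save: cv2.imwrite('pics/'+save+'.png',c['color'][:,:,::-1])
    return c
def K(c):
    f=192/np.tan(np.radians(c['vertical_fov'])/2)
    return np.array([[f,0,c['cx']],[0,f,c['cy']],[0,0,1.]]),np.array([c['k1'],0,0,0.])
def ray(c,uv):
    k,d=K(c); p=cv2.undistortPoints(np.array([[uv]],float),k,d)[0,0]
    M=R.from_rotvec(np.ravel(c['rvec'])).as_matrix(); t=np.ravel(c['tvec'])
    return -M.T@t, M.T@np.array([p[0],p[1],1])
def at(c,uv,z=None,x=None):
    o,d=ray(c,uv); s=(z-o[2])/d[2] if z is not None else (x-o[0])/d[0]
    return (o+s*d).round(1)
def proj(c,P):
    k,d=K(c); return cv2.projectPoints(np.array(P,float).reshape(-1,3),np.array(c['rvec'],float).ravel(),np.array(c['tvec'],float).ravel(),k,d)[0][:,0].round(1)
E
python3 - <<'E'
from h import *
import pickle
print(manip.finger_overhang, monitor.read_state())
D={}
for n in('top','side','wrist'):
    c=cam(n,n+'0'); D[n]=c
    o,d=ray(c,(256,192)); print(n,c['vertical_fov'],c['k1'],o.round(),d.round(2))
pickle.dump(D,open('c0.pkl','wb'))
ims=[D[n]['color'][:,:,::-1] for n in('top','side')]
cv2.imwrite('pics/a.png',np.vstack([cv2.resize(i,(800,600)) for i in ims[:1]]))
cv2.imwrite('pics/b.png',np.vstack([cv2.resize(i,(800,600)) for i in ims[1:]]))
E
```

```text
pics
8.0 {'clock': 0.0, 'joints': array([ 1.12240163e+00,  3.00471585e-01,  1.52155567e+00,  2.45642763e-06,
        1.32067652e+00, -6.66138917e-02]), 'qd': array([ 1.83709785e-03, -5.63874437e-04,  6.74511492e-05, -9.70343536e-04,
       -7.85777218e-04,  2.60628207e-04]), 'effort': array([ 5.00183305e-04, -5.31796432e+01, -3.52741635e+01,  7.08833733e-02,
        2.42892362e-02, -1.09534203e-04]), 'eef_pos': array([204.82166185, 510.1834728 , 212.89680163]), 'eef_rot': array([-1.57071999e+00,  1.10850144e-03,  1.18901495e+00]), 'wrist_force': array([ 0.66529484,  0.44906138, -0.23486685]), 'moment': array([-0.05127958,  0.02047074,  0.00088626]), 'finger_gap': 94.23352315404242}
top 54.2667767220479 -0.12476506633952861 [ 310.   53. 1141.] [ 0.21  0.02 -0.98]
side 54.29919987068187 0.004122943814891017 [ 291. 1033.  790.] [ 0.22 -0.81 -0.55]
wrist 65.02269096596761 -0.052021608785865626 [131. 541. 384.] [ 0.26 -0.08 -0.96]
```

View pics/a.png

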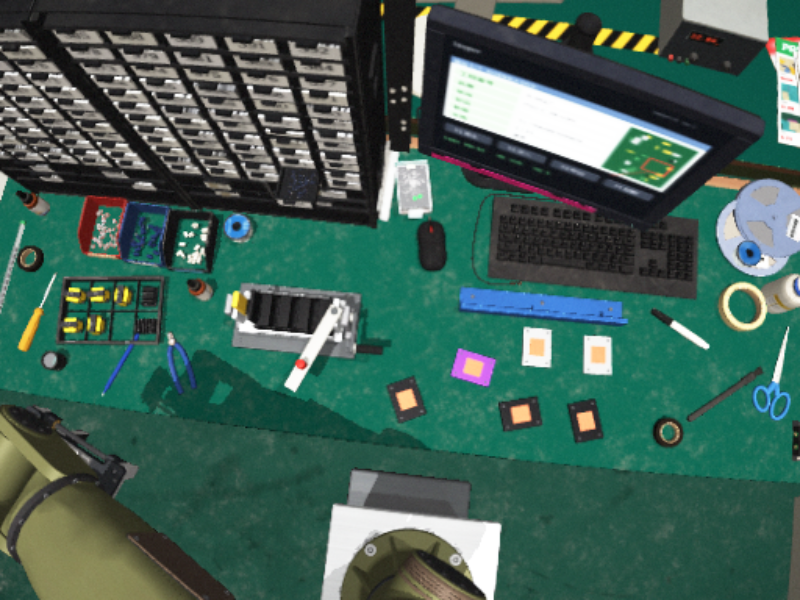

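View pics/b.png

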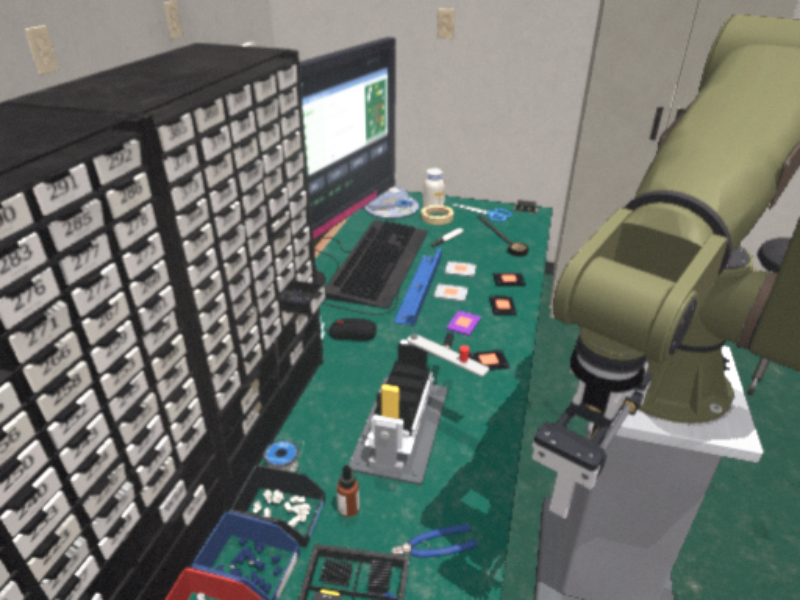

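Top view (800x600): white/aluminium plates with copper patches are at (537,347) and (598,355). Look-alikes are purple at (473,367) and black at (406,399), (520,414) and (586,421). The two aluminium plates fit the description and lie just in front of the blue fence (460–628, 290–320), so two plates are present. The stand is at (295,322), with the latch knob at (301,365), tab at (240,303) and crank pin at (368,350). Next, an enlarged crop to confirm.

```bash
python3 - <<'E'
from h import *
import pickle
D=pickle.load(open('c0.pkl','rb')); im=D['top']['color'][:,:,::-1]
# crops: plates u 285..405 v 175..250 ; stand u 140..250, v 175..250
def crop(u0,v0,w,h,s):
    c=cv2.resize(im[v0:v0+h,u0:u0+w],None,fx=s,fy=s,interpolation=cv2.INTER_CUBIC)
    for k in range(0,w,10): cv2.putText(c,str(u0+k),(k*s,10),0,.35,(0,0,255),1); cv2.line(c,(k*s,12),(k*s,18),(0,0,255),1)
    for k in range(0,h,10): cv2.putText(c,str(v0+k),(0,k*s+4),0,.35,(0,0,255),1); cv2.line(c,(22,k*s),(28,k*s),(0,0,255),1)
    return c
a=crop(285,178,125,62,6); b=crop(138,178,125,76,6)
cv2.imwrite('pics/c1.png',a); cv2.imwrite('pics/c2.png',b)
E
```

```text
(no output)
```

View pics/c1.png

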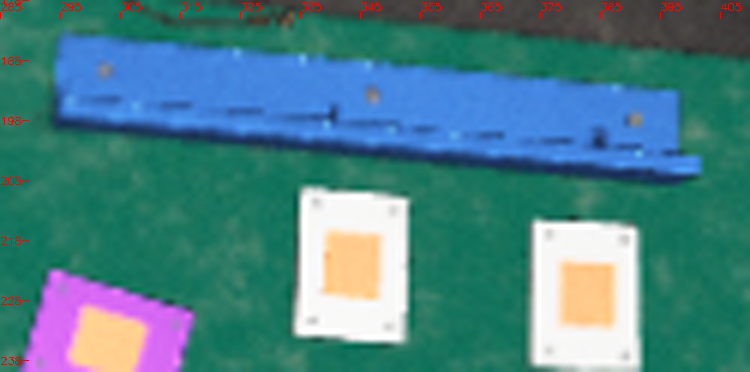

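View pics/c2.png

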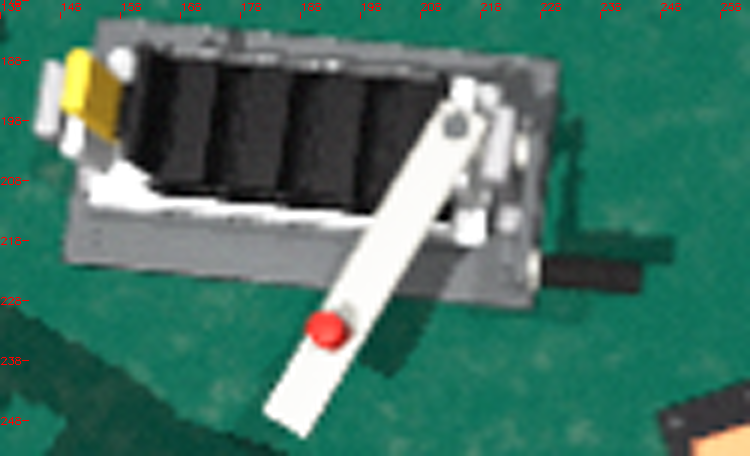

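Crop confirms two bare aluminium plates (corners read off below) and a purple neighbour that is not meant. The second crop shows the latch bar open, red knob at crop (326,330), pivot (455,125), crank pin (542,270)–(640,277).

```bash
python3 - <<'E'
from h import *
import pickle
from scipy.optimize import least_squares
c=pickle.load(open('c0.pkl','rb'))['top']
f=lambda p,o:(o+p[0]/6,178+p[1]/6)
for nm,P in dict(A=[(302,188),(408,198),(405,343),(295,335)],B=[(532,220),(638,226),(638,368),(530,364)]).items():
    X=np.array([at(c,f(p,285),z=10) for p in P]); d=(X[0]+X[1]-X[2]-X[3])[:2]/2; w=(X[0]+X[3]-X[1]-X[2])[:2]/2
    print(nm,X[:,:2].tolist(),'cen',X.mean(0).round(1),'len',np.linalg.norm(d).round(1),np.linalg.norm(w).round(1),'yaw',np.arctan2(d[1],d[0]).round(3),np.arctan2(-w[0],w[1]).round(3))
for p,z in [((55,127),0),((672,183),0),((60,100),35),((700,157),35)]: print('fence',z,at(c,f(p,285),z=z))
obs={'knob':(326,326),'piv':(455,125),'pin0':(542,271),'pin1':(641,277),'tab':(79,82)}
b=[(65,263),(100,18),(558,62),(535,308)]; bl=[(-65,122),(65,122),(65,-122),(-65,-122)]
def model(q):
    x,y,th,la,ty,h,b0=q
    a=-1.2+la; k=np.array([0,ty])+108*np.array([-np.sin(1.2-la),np.cos(1.2-la)])
    L=[(k[0],k[1],171),(0,ty,143),(-55,-120,95),(-55,-172,95),(0,89,168)]+[(u,v+b0,h) for u,v in bl]
    L=np.array(L,float); r=R.from_euler('z',th).as_matrix(); return L@r.T+[x,y,0]
O=np.array([f(p,138) for p in obs.values()]+[f(p,138) for p in b])
s=least_squares(lambda q:(proj(c,model(q))-O).ravel(),[450,150,0,0.05,-80,10,9],x_scale=[10,10,.1,.1,10,10,10])
print(s.x.round(3)); print(s.fun.reshape(-1,2).round(1).tolist())
print(model(s.x)[:5].round(1).tolist())
E
```

```text
A [[527.2, -171.0], [528.2, -226.2], [453.6, -229.4], [451.5, -173.0]] cen [ 490.1 -199.9   10. ] len 75.2 55.8 yaw 0.035 0.028
B [[524.0, -291.6], [527.0, -347.8], [453.6, -351.1], [449.8, -294.6]] cen [ 488.6 -321.3   10. ] len 73.9 56.5 yaw 0.043 0.06
fence 0 [546.4 -42.5   0. ]
fence 0 [ 553.7 -368.8    0. ]
fence 35 [553.2 -40.8  35. ]
fence 35 [ 561.4 -370.2   35. ]
[ 4.5e+02  1.5e+02  0.0e+00  5.0e-02 -8.0e+01  1.0e+01  9.0e+00]
[[40.7, 21.2], [40.8, 20.4], [38.3, 19.5], [40.4, 20.7], [39.7, 18.7], [33.9, 16.6], [34.5, 15.5], [36.7, 17.3], [35.8, 18.7]]
[[351.4, 114.1, 171.0], [450.0, 70.0, 143.0], [395.0, 30.0, 95.0], [395.0, -22.0, 95.0], [450.0, 239.0, 168.0]]
```

```bash
sed -i 's/\[:,0\].round(1)/[:,0]/' h.py; python3 - <<'E'
from h import *
import pickle
from scipy.optimize import least_squares
c=pickle.load(open('c0.pkl','rb'))['top']
f=lambda p,o:(o+p[0]/6,178+p[1]/6)
obs={'knob':(326,326),'piv':(455,125),'pin0':(542,271),'pin1':(641,277),'tab':(79,82)}
b=[(65,263),(100,18),(558,62),(535,308)]; bl=[(-65,122),(65,122),(65,-122),(-65,-122)]
def model(q):
    x,y,th,la,ty,h,b0=q
    k=np.array([0,ty])+108*np.array([-np.sin(1.2-la),np.cos(1.2-la)])
    L=[(k[0],k[1],171),(0,ty,143),(-55,-120,95),(-55,-172,95),(0,89,168)]+[(u,v+b0,h) for u,v in bl]
    L=np.array(L,float); r=R.from_euler('z',th).as_matrix(); return L@r.T+[x,y,0]
O=np.array([f(p,138) for p in obs.values()]+[f(p,138) for p in b])
s=least_squares(lambda q:(proj(c,model(q))-O).ravel(),[450,150,0,0.05,-80,10,9],x_scale=[10,10,.1,.1,10,10,10])
print(s.x.round(3)); print(s.fun.reshape(-1,2).round(1).tolist())
print(model(s.x)[:5].round(1).tolist())
E
```

```text
[ 4.90388e+02  2.65968e+02  2.40000e-02  3.60000e-02 -8.00220e+01
  2.36200e+00  9.71200e+00]
[[-0.2, 0.3], [0.1, 0.0], [-0.7, -0.6], [1.3, 0.2], [-0.5, -0.4], [-0.3, 0.1], [0.0, 0.2], [0.4, -0.2], [-0.2, 0.3]]
[[392.1, 226.3, 171.0], [492.3, 186.0, 143.0], [438.3, 144.7, 95.0], [439.5, 92.7, 95.0], [488.3, 354.9, 168.0]]
```

```bash
cat >> h.py <<'E'
def to(x,y,z,yaw=None):
    s=monitor.read_state(); r=R.from_euler('xyz',s['eef_rot']); M=r.as_matrix()
    d=M.T@(np.array([x,y,z])-s['eef_pos'])/10
    sp=0
    cy=np.arctan2(M[1,0],M[0,0])
    if yaw is not None: sp=-np.degrees((yaw-cy+np.pi)%(2*np.pi)-np.pi)
    print(f"dx {d[0]:.2f} dy {d[1]:.2f} dz {d[2]:.2f} spin {sp:.1f} | pos",s['eef_pos'].round(1),'yaw',cy.round(3),'F',s['wrist_force'].round(1),'gap',s['finger_gap'].round(1),'t',s['clock'])
E
python3 -c "
from h import *
to(460,-201,120,1.60)"
```

```text
Traceback (most recent call last):
  File "h.py", line 26, in to
    print(f"dx {d[0]:.2f} dy {d[1]:.2f} dz {d[2]:.2f} spin {sp:.1f} | pos",s['eef_pos'].round(1),'yaw',cy.round(3),'F',s['wrist_force'].round(1),'gap',s['finger_gap'].round(1),'t',s['clock'])
                                                                                                                                                       ^^^^^^^^^^^^^^^^^^^^^
AttributeError: 'float' object has no attribute 'round'
```

```bash
sed -i "s/s\['finger_gap'\].round(1)/round(s['finger_gap'],1)/" h.py
python3 -c "
from h import *
to(460,-201,120,1.60)"
```

```text
dx -56.49 dy 9.35 dz -50.18 spin -23.5 | pos [204.9 510.2 213. ] yaw 1.189 F [ 0.5 -0.7 -0.9] gap 93.8 t 0.15
```

```bash
python3 -m jog '[{"grip":9.4,"dx":-56.5,"dy":0,"dz":-50.2,"spin":-23.5},{"grip":9.4,"dx":-56.5,"dy":0,"dz":-50.2,"spin":-23.5},{"grip":9.4,"dx":-56.5,"dy":0,"dz":-50.2,"spin":-23.5},{"grip":9.4,"dx":-56.5,"dy":0,"dz":-50.2,"spin":-23.5},{"grip":9.4,"dx":-56.5,"dy":0,"dz":-50.2,"spin":-23.5},{"grip":9.4,"dx":-56.5,"dy":0,"dz":-50.2,"spin":-23.5},{"grip":9.4,"dx":-56.5,"dy":0,"dz":-50.2,"spin":-23.5},{"grip":9.4,"dx":-56.5,"dy":0,"dz":-50.2,"spin":-23.5},{"grip":9.4,"dx":-56.5,"dy":0,"dz":-50.2,"spin":-23.5},{"grip":9.4,"dx":-56.5,"dy":0,"dz":-50.2,"spin":-23.5},{"grip":9.4,"dx":-56.5,"dy":0,"dz":-50.2,"spin":-23.5},{"grip":9.4,"dx":-56.5,"dy":0,"dz":-50.2,"spin":-23.5},{"grip":9.4,"dx":-56.5,"dy":0,"dz":-50.2,"spin":-23.5},{"grip":9.4,"dx":-56.5,"dy":0,"dz":-50.2,"spin":-23.5},{"grip":9.4,"dx":-56.5,"dy":0,"dz":-50.2,"spin":-23.5},{"grip":9.4,"dx":-56.5,"dy":0,"dz":-50.2,"spin":-23.5},{"grip":9.4,"dx":-56.5,"dy":9.3,"dz":-50.2,"spin":-23.5},{"grip":9.4,"dx":-56.5,"dy":9.3,"dz":-50.2,"spin":-23.5},{"grip":9.4,"dx":-56.5,"dy":9.3,"dz":-50.2,"spin":-23.5},{"grip":9.4,"dx":-56.5,"dy":9.3,"dz":-50.2,"spin":-23.5}]' 10
python3 -c "
from h import *
to(463,-201,9.5,1.60)
c=cam('wrist','w1')
for p in [(527.2,-171,10),(528.2,-226.2,10),(453.6,-229.4,10),(451.5,-173,10),(549,-200,0)]: print(proj(c,p).round(0))"
```

```text
clock: 2.65
eef_pos: [460.9, -201.0, 122.1]
eef_rot: [-1.573, 0.001, 1.6]
wrist_force: [0.2, 0.1, 0.7]
finger_gap: 94.0
dx 0.01 dy 11.26 dz -0.18 spin -0.0 | pos [ 460.9 -201.   122.1] yaw 1.6 F [0.2 0.1 0.7] gap 94.0 t 2.65
[[277. 252.]]
[[224. 252.]]
[[221. 182.]]
[[279. 182.]]
[[249. 265.]]
```

View pics/w1.png

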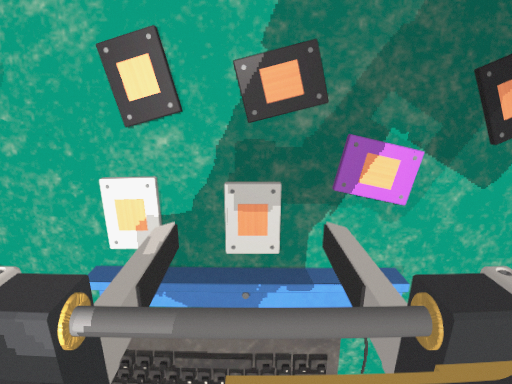

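Wrist view: plate A corners are at (224–281, 182–253), matching my prediction within 2 px. Plate B is at (130,213), the fence along v≈268. Descending.

```bash
python3 -m jog '[{"grip":9.4,"dy":5,"dz":-0.2},{"grip":9.4,"dy":9,"dz":-0.2},{"grip":9.4,"dy":10.8,"dz":-0.2},{"grip":9.4,"dy":10.8,"dz":-0.2},{"grip":9.4,"dy":10.8,"dz":-0.2}]' 10
python3 -c "
from h import *
to(463,-201,9.5,1.60)"
```

```text
dx 0.02 dy 11.27 dz -0.17 spin -0.0 | pos [ 461.  -201.1  122.2] yaw 1.599 F [0.6 0.1 0.7] gap 93.9 t 2.7validation failed for argument at $[0]...
```

Missing keys are not allowed; every row needs all five.

```bash
python3 -m jog '[{"grip":9.4,"dx":0,"dy":5,"dz":-0.2,"spin":0},{"grip":9.4,"dx":0,"dy":9,"dz":-0.2,"spin":0},{"grip":9.4,"dx":0,"dy":10.8,"dz":-0.2,"spin":0},{"grip":9.4,"dx":0,"dy":10.8,"dz":-0.2,"spin":0},{"grip":9.4,"dx":0,"dy":10.8,"dz":-0.2,"spin":0}]' 10
python3 -c "
from h import *
to(463,-201,9.5,1.60)"
```

```text
clock: 3.32
eef_pos: [463.2, -201.3, 14.1]
eef_rot: [-1.573, 0.001, 1.599]
wrist_force: [0.1, -0.1, 1.2]
finger_gap: 93.9
dx 0.04 dy 0.46 dz 0.02 spin -0.0 | pos [ 463.2 -201.3   14.1] yaw 1.599 F [ 0.1 -0.1  1.2] gap 93.9 t 3.325
```

```bash
python3 -m jog '[{"grip":9.4,"dx":0,"dy":0.45,"dz":0,"spin":0},{"grip":9.4,"dx":0,"dy":0.45,"dz":0,"spin":0},{"grip":5,"dx":0,"dy":0.45,"dz":0,"spin":0},{"grip":5,"dx":0,"dy":0.45,"dz":0,"spin":0},{"grip":5,"dx":0,"dy":0.45,"dz":0,"spin":0},{"grip":5,"dx":0,"dy":0.45,"dz":0,"spin":0},{"grip":5,"dx":0,"dy":0.45,"dz":0,"spin":0},{"grip":5,"dx":0,"dy":0.45,"dz":0,"spin":0},{"grip":5,"dx":0,"dy":0.45,"dz":0,"spin":0}]' 10
python3 -c "
from h import *
to(463,-201,9.5,1.60)"
```

```text
clock: 4.45
eef_pos: [462.5, -201.0, 8.3]
eef_rot: [-1.571, 0.0, 1.599]
wrist_force: [-0.6, 1.3, 5.2]
finger_gap: 56.1
dx 0.00 dy -0.12 dz -0.05 spin -0.0 | pos [ 462.5 -201.     8.3] yaw 1.599 F [-0.6  1.3  5.2] gap 56.1 t 4.45
```

```bash
python3 -m jog '[{"grip":5,"dx":0,"dy":-0.1,"dz":0,"spin":0},{"grip":5,"dx":0,"dy":-0.1,"dz":-0.6,"spin":0.3},{"grip":5,"dx":0,"dy":-0.1,"dz":-1.2,"spin":0.3},{"grip":5,"dx":0,"dy":-0.1,"dz":-1.7,"spin":0.3},{"grip":5,"dx":0,"dy":-0.1,"dz":-1.8,"spin":0.3},{"grip":5,"dx":0,"dy":-0.1,"dz":-1.8,"spin":0.3}]' 12
python3 -m jog '[{"grip":5,"dx":0,"dy":0,"dz":-0.2,"spin":0},{"grip":5,"dx":0,"dy":0,"dz":-0.2,"spin":0}]'
python3 -m jog '[{"grip":5,"dx":0,"dy":0,"dz":-0.2,"spin":0},{"grip":5,"dx":0,"dy":0,"dz":-0.2,"spin":0}]'
python3 -m jog '[{"grip":5,"dx":0,"dy":0,"dz":-0.2,"spin":0},{"grip":5,"dx":0,"dy":0,"dz":-0.2,"spin":0}]'
```

```text
clock: 5.2
eef_pos: [480.2, -200.3, 8.9]
eef_rot: [-1.571, -0.0, 1.594]
wrist_force: [0.9, -0.3, -0.4]
finger_gap: 56.1
clock: 5.45
eef_pos: [481.6, -200.2, 8.6]
eef_rot: [-1.569, -0.001, 1.594]
wrist_force: [-4.7, 1.5, -1.1]
finger_gap: 55.7
clock: 5.7
eef_pos: [482.4, -199.6, 8.3]
eef_rot: [-1.566, -0.002, 1.594]
wrist_force: [-13.1, 2.8, 3.9]
finger_gap: 56.0
clock: 5.95
eef_pos: [483.2, -199.4, 8.3]
eef_rot: [-1.563, -0.003, 1.594]
wrist_force: [-21.5, 4.5, 11.4]
finger_gap: 55.8
```

Contact felt at TCP x≈481.3 (so the fence face is ≈547 mm). Relax the push, drop the grip to 3 N so the plate can pivot, then start the arc.

```bash
python3 -m jog '[{"grip":5,"dx":0,"dy":0,"dz":0.4,"spin":0},{"grip":5,"dx":0,"dy":0,"dz":0.4,"spin":0},{"grip":5,"dx":0,"dy":0,"dz":0.4,"spin":0}]' 3
python3 -m jog '[{"grip":5,"dx":0,"dy":-0.4,"dz":0,"spin":0},{"grip":5,"dx":0,"dy":-0.8,"dz":0,"spin":0},{"grip":5,"dx":0,"dy":-1.2,"dz":0,"spin":0},{"grip":5,"dx":0,"dy":-1.65,"dz":-0.1,"spin":0},{"grip":5,"dx":0,"dy":-2,"dz":-0.2,"spin":0},{"grip":5,"dx":0,"dy":-2.4,"dz":-0.3,"spin":0},{"grip":5,"dx":0,"dy":-2.8,"dz":-0.45,"spin":0},{"grip":5,"dx":0,"dy":-3.2,"dz":-0.6,"spin":0},{"grip":5,"dx":0,"dy":-3.6,"dz":-0.9,"spin":0},{"grip":5,"dx":0,"dy":-4.0,"dz":-1.2,"spin":0},{"grip":5,"dx":0,"dy":-4.45,"dz":-1.55,"spin":0},{"grip":5,"dx":0,"dy":-4.45,"dz":-1.55,"spin":0}]'
python3 -c "
from h import *
a=cam('side')['color'];b=cam('wrist')['color']
A=cv2.resize(a[140:240,230:330],(400,400),interpolation=2);B=cv2.resize(b[130:330,156:356],(400,400),interpolation=2)
cv2.imwrite('pics/s2.png',np.hstack([A,B])[:,:,::-1])"
```

```text
clock: 6.32
eef_pos: [482.6, -200.5, 9.1]
eef_rot: [-1.572, 0.0, 1.594]
wrist_force: [0.2, 0.2, -0.6]
finger_gap: 55.9
clock: 7.82
eef_pos: [498.1, -200.0, 53.8]
eef_rot: [-1.571, 0.0, 1.594]
wrist_force: [-0.3, -0.3, -0.1]
finger_gap: 49.9
```

View pics/s2.png

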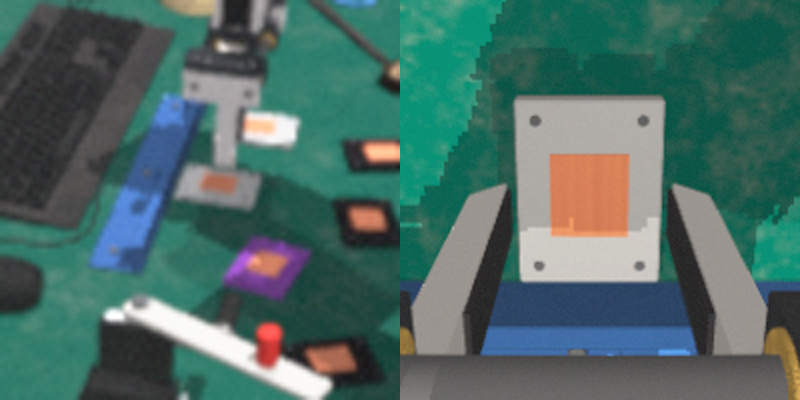

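The crop shows plate A flat again with its far edge at the fence: it slipped out at 3 N. I'll regrip at 8 N and keep a slight push on the fence while lifting.

```bash
python3 -m jog '[{"grip":7,"dx":0,"dy":-1,"dz":0,"spin":0},{"grip":7,"dx":0,"dy":-1,"dz":1.6,"spin":0},{"grip":7,"dx":0,"dy":2,"dz":1.6,"spin":0},{"grip":7,"dx":0,"dy":4.52,"dz":1.6,"spin":0},{"grip":7,"dx":0,"dy":4.52,"dz":1.6,"spin":0},{"grip":5,"dx":0,"dy":4.52,"dz":1.6,"spin":0},{"grip":5,"dx":0,"dy":4.52,"dz":1.6,"spin":0},{"grip":5,"dx":0,"dy":4.52,"dz":1.6,"spin":0},{"grip":5,"dx":0,"dy":4.52,"dz":1.6,"spin":0},{"grip":5,"dx":0,"dy":4.52,"dz":1.4,"spin":0},{"grip":5,"dx":0,"dy":4.52,"dz":1.4,"spin":0}]' 8
python3 -m jog '[{"grip":5,"dx":0,"dy":-0.2,"dz":-0.1,"spin":0},{"grip":5,"dx":0,"dy":-0.4,"dz":-0.1,"spin":0},{"grip":5,"dx":0,"dy":-0.6,"dz":-0.1,"spin":0},{"grip":5,"dx":0,"dy":-0.8,"dz":-0.1,"spin":0},{"grip":5,"dx":0,"dy":-1.0,"dz":-0.15,"spin":0}]'
python3 -m jog '[{"grip":5,"dx":0,"dy":-0.2,"dz":-0.05,"spin":0},{"grip":5,"dx":0,"dy":-0.4,"dz":-0.1,"spin":0},{"grip":5,"dx":0,"dy":-0.6,"dz":-0.1,"spin":0},{"grip":5,"dx":0,"dy":-0.8,"dz":-0.15,"spin":0},{"grip":5,"dx":0,"dy":-1.0,"dz":-0.2,"spin":0}]'
```

```text
clock: 9.3
eef_pos: [483.5, -200.4, 8.6]
eef_rot: [-1.57, 0.0, 1.594]
wrist_force: [-4.6, 0.1, 8.3]
finger_gap: 55.9
clock: 9.93
eef_pos: [485.3, -200.3, 18.4]
eef_rot: [-1.571, -0.0, 1.594]
wrist_force: [-0.8, -0.1, -0.7]
finger_gap: 55.9
clock: 10.55
eef_pos: [487.1, -200.2, 28.3]
eef_rot: [-1.57, -0.0, 1.594]
wrist_force: [-5.2, 1.1, -1.2]
finger_gap: 56.0
```

```bash
python3 -c "
from h import *
a=cam('side')['color'];b=cam('wrist')['color']
A=cv2.resize(a[140:240,230:330],(400,400),interpolation=2);B=cv2.resize(b[130:330,156:356],(400,400),interpolation=2)
cv2.imwrite('pics/s3.png',np.hstack([A,B])[:,:,::-1])"
```

```text
(no output)
```

View pics/s3.png

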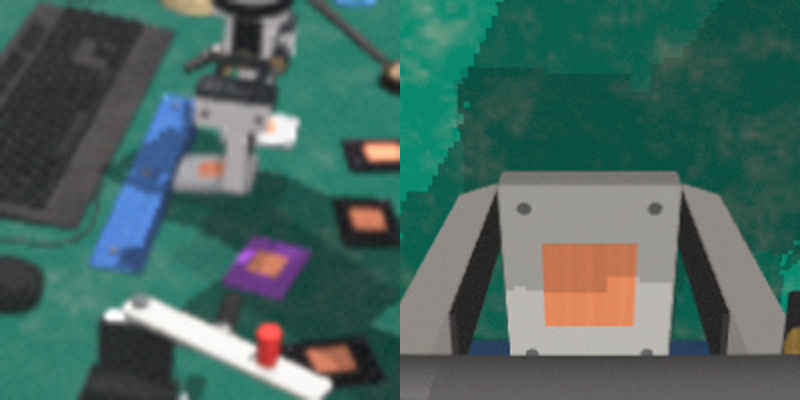

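Plate A is tilting about its far edge (near edge 180 px wide against 155 px at the far end). Continuing the arc.

```bash
python3 -m jog '[{"grip":5,"dx":0,"dy":-0.4,"dz":-0.12,"spin":0},{"grip":5,"dx":0,"dy":-0.8,"dz":-0.27,"spin":0},{"grip":5,"dx":0,"dy":-1.2,"dz":-0.43,"spin":0},{"grip":5,"dx":0,"dy":-1.6,"dz":-0.68,"spin":0},{"grip":5,"dx":0,"dy":-2.0,"dz":-0.97,"spin":0},{"grip":5,"dx":0,"dy":-2.4,"dz":-1.33,"spin":0},{"grip":5,"dx":0,"dy":-2.7,"dz":-1.65,"spin":0},{"grip":5,"dx":0,"dy":-3.0,"dz":-2.05,"spin":0}]'
python3 -m jog '[{"grip":5,"dx":0,"dy":-0.3,"dz":-0.45,"spin":0},{"grip":5,"dx":0,"dy":-0.5,"dz":-0.85,"spin":0},{"grip":5,"dx":0,"dy":-0.7,"dz":-1.25,"spin":0},{"grip":5,"dx":0,"dy":-0.85,"dz":-1.65,"spin":0},{"grip":5,"dx":0,"dy":-0.95,"dz":-2.05,"spin":0}]'
```

```text
clock: 11.65
eef_pos: [507.9, -199.8, 58.8]
eef_rot: [-1.571, 0.0, 1.594]
wrist_force: [-3.8, 0.3, 1.3]
finger_gap: 55.9
clock: 12.28
eef_pos: [528.6, -199.3, 67.8]
eef_rot: [-1.571, 0.0, 1.594]
wrist_force: [-1.3, -0.8, -0.0]
finger_gap: 55.8
```

```bash
python3 -m jog '[{"grip":5,"dx":0,"dy":-0.1,"dz":-0.4,"spin":0},{"grip":5,"dx":0,"dy":-0.1,"dz":-0.8,"spin":0},{"grip":5,"dx":0,"dy":-0.1,"dz":-1.1,"spin":0},{"grip":5,"dx":0,"dy":-0.1,"dz":-1.1,"spin":0}]'
python3 -m jog '[{"grip":5,"dx":0,"dy":0,"dz":-0.15,"spin":0},{"grip":5,"dx":0,"dy":0,"dz":-0.15,"spin":0}]'
python3 -c "
from h import *
c=cam('side');a=c['color'];b=cam('wrist')['color']
A=cv2.resize(a[140:240,230:330],(400,400),interpolation=2);B=cv2.resize(b[130:330,156:356],(400,400),interpolation=2)
cv2.imwrite('pics/s4.png',np.hstack([A,B])[:,:,::-1])"
```

```text
clock: 12.78
eef_pos: [539.4, -199.0, 68.6]
eef_rot: [-1.571, -0.0, 1.594]
wrist_force: [-1.0, -0.8, -0.7]
finger_gap: 56.1
clock: 13.02
eef_pos: [540.7, -199.0, 68.7]
eef_rot: [-1.571, -0.0, 1.594]
wrist_force: [-1.6, -0.3, -1.1]
finger_gap: 55.6
```

View pics/s4.png

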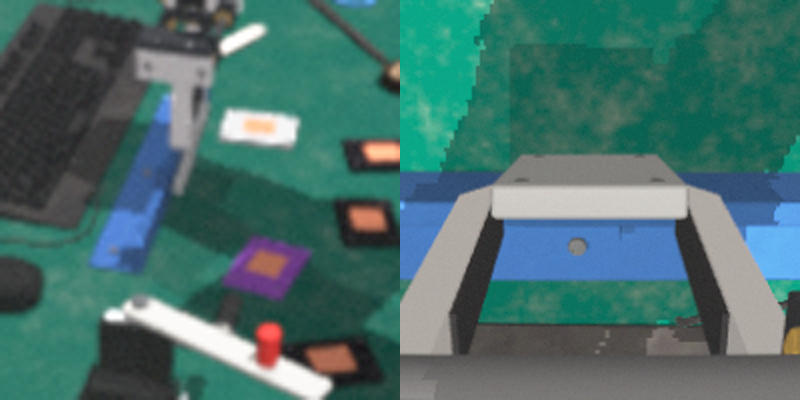

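```bash
python3 -c "
from h import *
c=cam('wrist')
print(at(c,(251,207.5),z=0),at(c,(251,223.5),z=76),at(c,(251,239),z=76),at(c,(251,215),z=35))
to(542,-199,68.5)"
```

```text
[ 543.3 -197.9    0. ] [ 527.2 -198.6   76. ] [ 537.  -198.3   76. ] [ 537.1 -198.2   35. ]
dx -0.00 dy 0.02 dz -0.13 spin 0.0 | pos [ 540.7 -199.    68.7] yaw 1.594 F [-1.2 -0.1 -2. ] gap 55.7 t 13.175
```

```bash
python3 -m jog '[{"grip":5,"dx":0,"dy":-0.05,"dz":-0.4,"spin":0},{"grip":5,"dx":0,"dy":-0.1,"dz":-0.6,"spin":0},{"grip":5,"dx":0,"dy":-0.1,"dz":-0.6,"spin":0}]'
python3 -m jog '[{"grip":5,"dx":0,"dy":0,"dz":-0.25,"spin":0},{"grip":5,"dx":0,"dy":0,"dz":-0.25,"spin":0}]'
python3 -m jog '[{"grip":5,"dx":0,"dy":0,"dz":-0.2,"spin":0},{"grip":5,"dx":0,"dy":0,"dz":-0.2,"spin":0}]'
```

```text
clock: 13.55
eef_pos: [546.9, -198.9, 69.7]
eef_rot: [-1.571, 0.0, 1.594]
wrist_force: [-0.2, -0.3, -0.8]
finger_gap: 55.7
clock: 13.8
eef_pos: [549.4, -198.8, 69.8]
eef_rot: [-1.571, 0.0, 1.594]
wrist_force: [-0.9, 0.7, -0.1]
finger_gap: 55.6
clock: 14.05
eef_pos: [551.4, -198.7, 69.8]
eef_rot: [-1.571, 0.0, 1.594]
wrist_force: [-1.2, -0.9, -0.7]
finger_gap: 56.0
```

```bash
python3 -c "
from h import *
c=cam('side');a=c['color'];c=cam('wrist');b=c['color']
A=cv2.resize(a[140:240,230:330],(400,400),interpolation=2);B=cv2.resize(b[130:330,156:356],(400,400),interpolation=2)
cv2.imwrite('pics/s5.png',np.hstack([A,B])[:,:,::-1])
for v in range(195,260,5): print(v,at(c,(251,v),z=0)[0],at(c,(251,v),z=35)[0],at(c,(251,v),z=76)[0])
"
```

```text
195 543.3 532.9 520.7
200 547.7 536.6 523.7
205 552.1 540.4 526.7
210 556.5 544.2 529.8
215 561.0 548.1 532.9
220 565.6 551.9 536.0
225 570.2 555.9 539.1
230 574.8 559.8 542.3
235 579.5 563.8 545.5
240 584.2 567.9 548.7
245 589.0 572.0 552.0
250 593.9 576.1 555.3
255 598.8 580.3 558.7
```

View pics/s5.png

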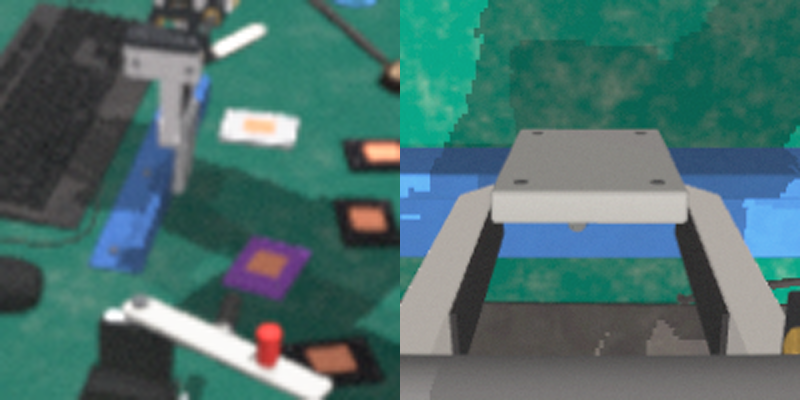

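Plate A now leans by only about 2° (front foot x≈543, top front x≈540). I'll push 3 mm more, ease it down and release.

```bash
python3 -m jog '[{"grip":5,"dx":0,"dy":0,"dz":-0.2,"spin":0},{"grip":5,"dx":0,"dy":0.1,"dz":-0.3,"spin":0},{"grip":5,"dx":0,"dy":0.2,"dz":-0.3,"spin":0}]'
python3 -m jog '[{"grip":7,"dx":0,"dy":0,"dz":0,"spin":0},{"grip":7,"dx":0,"dy":0,"dz":0,"spin":0},{"grip":7,"dx":0,"dy":0,"dz":0,"spin":0},{"grip":7,"dx":0,"dy":-4,"dz":0,"spin":0},{"grip":7,"dx":0,"dy":-8,"dz":2,"spin":0},{"grip":7,"dx":0,"dy":-8,"dz":5,"spin":0},{"grip":9.4,"dx":0,"dy":-8,"dz":5,"spin":0},{"grip":9.4,"dx":0,"dy":-8,"dz":5,"spin":0}]'
python3 -c "
from h import *
c=cam('top');a=c['color'];d=cam('wrist');b=d['color']
A=cv2.resize(a[165:265,285:410],(500,400),interpolation=2);B=cv2.resize(b[100:384:,100:313],(300,400),interpolation=2)
cv2.imwrite('pics/s6.png',np.hstack([A,B])[:,:,::-1])
import pickle;pickle.dump((c,d),open('c6.pkl','wb'))
to(470,-320,60,1.60)"
```

```text
clock: 14.52
eef_pos: [554.3, -198.7, 67.6]
eef_rot: [-1.571, -0.0, 1.594]
wrist_force: [-0.7, -0.2, -0.6]
finger_gap: 55.8
clock: 15.52
eef_pos: [504.7, -199.9, 147.8]
eef_rot: [-1.571, 0.0, 1.594]
wrist_force: [0.1, -0.7, 0.5]
finger_gap: 86.5
dx -11.94 dy 8.75 dz 3.75 spin -0.3 | pos [ 504.7 -199.8  147.5] yaw 1.594 F [0.6 0.3 0.4] gap 93.0 t 15.625
```

View pics/s6.png

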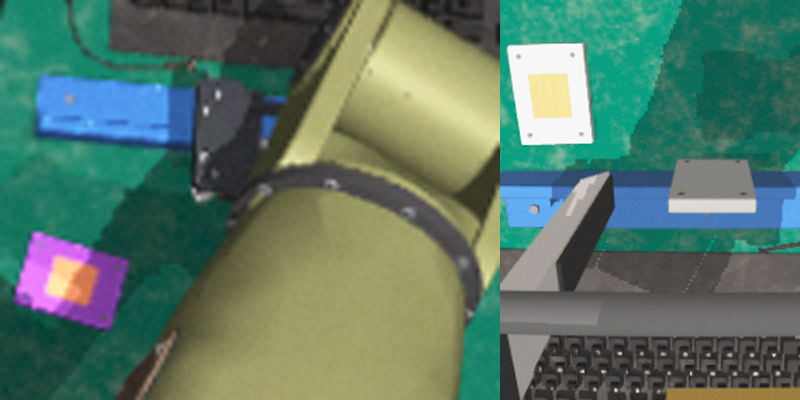

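Plate A stands free, face to the fence. Plate B sits at crop corners (508,45), (581,43), (593,142), (522,144) and is slightly rotated.

```bash
python3 - <<'E'
from h import *
import pickle
t,c=pickle.load(open('c6.pkl','rb'))
g=lambda p:(100+(p[0]-500)/1.408,100+p[1]/1.408)
X=np.array([at(c,g(p),z=10) for p in [(508,45),(581,43),(593,142),(522,144)]]);print(X.tolist(),X.mean(0))
print('A foot',at(c,g((713,159)),z=0),'topfront',at(c,g((669,199)),z=76),at(c,g((756,199)),z=76),'back',at(c,g((713,211.5)),z=76))
print('fence',at(c,g((640,172)),z=0),at(c,g((640,186)),z=35))
d=(X[3]+X[2]-X[0]-X[1])[:2];w=(X[1]-X[0]+X[2]-X[3])[:2];print(np.arctan2(d[1],d[0]),np.arctan2(-w[0],w[1]))
to(470,-320,60,1.60)
E
```

```text
[[453.2, -348.3, 10.0], [451.0, -294.6, 10.0], [525.6, -289.8, 10.0], [528.6, -345.3, 10.0]] [ 489.6 -319.5   10. ]
A foot [ 540.9 -197.4    0. ] topfront [ 540.5 -225.3   76. ] [ 539.3 -170.9   76. ] back [ 548.5 -197.6   76. ]
fence [ 553.4 -256.     0. ] [ 550.2 -250.3   35. ]
0.051953206560913956 0.04758310327698278
dx -11.94 dy 8.75 dz 3.75 spin -0.3 | pos [ 504.7 -199.8  147.5] yaw 1.594 F [0.6 0.3 0.4] gap 93.0 t 15.625
```

```bash
python3 -m jog '[{"grip":9.4,"dx":-6,"dy":0,"dz":2.5,"spin":-1.5},{"grip":9.4,"dx":-12,"dy":0,"dz":4.5,"spin":-1.5},{"grip":9.4,"dx":-12,"dy":4,"dz":4.5,"spin":-1.5},{"grip":9.4,"dx":-12,"dy":9,"dz":4.5,"spin":-1.5},{"grip":9.4,"dx":-12,"dy":11,"dz":4.5,"spin":-1.5},{"grip":9.4,"dx":-12,"dy":11,"dz":4.5,"spin":-1.5},{"grip":9.4,"dx":-12,"dy":11,"dz":4.5,"spin":-1.5}]'
python3 -c "
from h import *
to(462,-321,9,1.62)"
```

```text
clock: 16.5
eef_pos: [462.7, -321.2, 38.7]
eef_rot: [-1.572, 0.001, 1.62]
wrist_force: [-0.7, -0.7, 0.7]
finger_gap: 94.0
dx 0.02 dy 2.97 dz 0.07 spin 0.0 | pos [ 462.7 -321.2   38.7] yaw 1.62 F [-0.7 -0.7  0.7] gap 94.0 t 16.5
```

```bash
python3 -m jog '[{"grip":9.4,"dx":0,"dy":2.0,"dz":0,"spin":0},{"grip":9.4,"dx":0,"dy":2.85,"dz":0,"spin":0},{"grip":9.4,"dx":0,"dy":2.85,"dz":0,"spin":0},{"grip":5,"dx":0,"dy":2.85,"dz":0,"spin":0},{"grip":5,"dx":0,"dy":2.85,"dz":0,"spin":0},{"grip":5,"dx":0,"dy":2.85,"dz":0,"spin":0},{"grip":5,"dx":0,"dy":2.85,"dz":0,"spin":0},{"grip":5,"dx":0,"dy":2.85,"dz":0,"spin":0},{"grip":5,"dx":0,"dy":2.85,"dz":0,"spin":0}]' 12
python3 -m jog '[{"grip":5,"dx":0,"dy":0,"dz":0,"spin":1.5},{"grip":5,"dx":0,"dy":0,"dz":-0.6,"spin":1.5},{"grip":5,"dx":0,"dy":0,"dz":-1.2,"spin":1.5},{"grip":5,"dx":0,"dy":0,"dz":-1.8,"spin":1.5},{"grip":5,"dx":0,"dy":0,"dz":-2.1,"spin":1.5},{"grip":5,"dx":0,"dy":0,"dz":-2.1,"spin":1.5}]'
python3 -m jog '[{"grip":5,"dx":0,"dy":0,"dz":-0.2,"spin":0},{"grip":5,"dx":0,"dy":0,"dz":-0.2,"spin":0}]'
python3 -m jog '[{"grip":5,"dx":0,"dy":0,"dz":-0.2,"spin":0},{"grip":5,"dx":0,"dy":0,"dz":-0.2,"spin":0}]'
```

```text
clock: 17.62
eef_pos: [462.1, -321.0, 9.4]
eef_rot: [-1.571, 0.0, 1.62]
wrist_force: [-1.0, 0.4, 2.2]
finger_gap: 55.7
clock: 18.38
eef_pos: [483.6, -319.8, 9.4]
eef_rot: [-1.571, 0.0, 1.594]
wrist_force: [-0.3, -1.1, 4.4]
finger_gap: 55.7
clock: 18.62
eef_pos: [485.2, -319.8, 9.4]
eef_rot: [-1.571, 0.0, 1.594]
wrist_force: [-2.6, -0.5, 5.6]
finger_gap: 55.8
clock: 18.88
eef_pos: [486.3, -319.8, 9.3]
eef_rot: [-1.569, -0.0, 1.594]
wrist_force: [-10.1, -1.5, 9.9]
finger_gap: 56.3
```

```bash
python3 -m jog '[{"grip":5,"dx":0,"dy":0,"dz":0.05,"spin":0},{"grip":5,"dx":0,"dy":-0.2,"dz":0.05,"spin":0},{"grip":5,"dx":0,"dy":-0.5,"dz":0,"spin":0},{"grip":5,"dx":0,"dy":-0.8,"dz":0,"spin":0},{"grip":5,"dx":0,"dy":-1.1,"dz":-0.05,"spin":0},{"grip":5,"dx":0,"dy":-1.4,"dz":-0.1,"spin":0},{"grip":5,"dx":0,"dy":-1.7,"dz":-0.15,"spin":0},{"grip":5,"dx":0,"dy":-2.0,"dz":-0.25,"spin":0},{"grip":5,"dx":0,"dy":-2.4,"dz":-0.4,"spin":0},{"grip":5,"dx":0,"dy":-2.8,"dz":-0.5,"spin":0},{"grip":5,"dx":0,"dy":-3.3,"dz":-0.75,"spin":0}]' 8
python3 -m jog '[{"grip":5,"dx":0,"dy":-0.4,"dz":-0.27,"spin":0},{"grip":5,"dx":0,"dy":-0.75,"dz":-0.55,"spin":0},{"grip":5,"dx":0,"dy":-1.1,"dz":-0.8,"spin":0},{"grip":5,"dx":0,"dy":-1.35,"dz":-1.0,"spin":0},{"grip":5,"dx":0,"dy":-1.65,"dz":-1.35,"spin":0},{"grip":5,"dx":0,"dy":-2.0,"dz":-1.8,"spin":0},{"grip":5,"dx":0,"dy":-2.3,"dz":-2.3,"spin":0}]'
python3 -m jog '[{"grip":5,"dx":0,"dy":-0.2,"dz":-0.4,"spin":0},{"grip":5,"dx":0,"dy":-0.35,"dz":-0.8,"spin":0},{"grip":5,"dx":0,"dy":-0.5,"dz":-1.2,"spin":0},{"grip":5,"dx":0,"dy":-0.57,"dz":-1.6,"spin":0},{"grip":5,"dx":0,"dy":-0.62,"dz":-2.0,"spin":0},{"grip":5,"dx":0,"dy":-0.65,"dz":-2.4,"spin":0},{"grip":5,"dx":0,"dy":-0.65,"dz":-2.8,"spin":0}]'
python3 -c "
from h import *
c=cam('wrist');b=c['color']
B=cv2.resize(b[130:330,106:406],(600,400),interpolation=2)
cv2.imwrite('pics/s7.png',B[:,:,::-1])
for v in range(190,260,5): print(v,at(c,(251,v),z=0)[0],at(c,(251,v),z=35)[0],at(c,(251,v),z=76)[0])
"
```

```text
clock: 20.25
eef_pos: [494.6, -319.5, 42.5]
eef_rot: [-1.571, -0.0, 1.594]
wrist_force: [-0.8, 0.3, -1.9]
finger_gap: 55.7
clock: 21.12
eef_pos: [518.0, -319.0, 65.5]
eef_rot: [-1.571, 0.0, 1.594]
wrist_force: [-1.9, 1.3, -0.8]
finger_gap: 55.7
clock: 22.0
eef_pos: [545.8, -318.4, 71.7]
eef_rot: [-1.571, -0.0, 1.594]
wrist_force: [-0.8, -0.3, 0.1]
finger_gap: 56.1
190 534.0 524.2 512.8
195 538.4 528.0 515.8
200 542.8 531.7 518.8
205 547.2 535.5 521.9
210 551.7 539.4 525.0
215 556.2 543.3 528.1
220 560.8 547.2 531.2
225 565.4 551.1 534.4
230 570.1 555.1 537.6
235 574.8 559.2 540.8
240 579.6 563.3 544.1
245 584.4 567.4 547.4
250 589.3 571.6 550.8
255 594.3 575.8 554.2
```

View pics/s7.png

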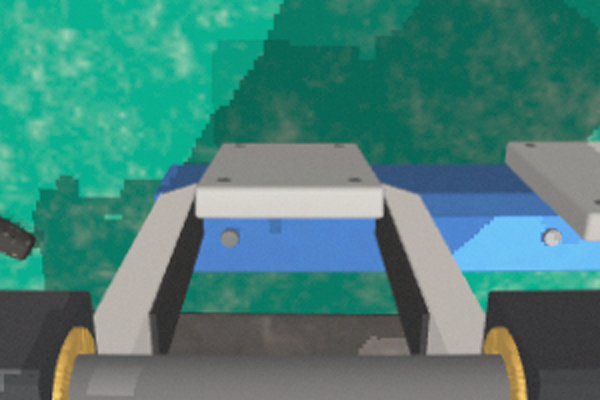

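Plate B leans about 8° back (foot x≈544, top front x≈534). Finish with +10 mm, then release and retreat.

```bash
python3 -m jog '[{"grip":5,"dx":0,"dy":0,"dz":-0.4,"spin":0},{"grip":5,"dx":0,"dy":0,"dz":-0.8,"spin":0},{"grip":5,"dx":0,"dy":0.1,"dz":-1.0,"spin":0},{"grip":5,"dx":0,"dy":0.2,"dz":-1.0,"spin":0},{"grip":5,"dx":0,"dy":0.2,"dz":-1.0,"spin":0}]'
python3 -m jog '[{"grip":7,"dx":0,"dy":0,"dz":0,"spin":0},{"grip":7,"dx":0,"dy":0,"dz":0,"spin":0},{"grip":7,"dx":0,"dy":0,"dz":0,"spin":0},{"grip":7,"dx":0,"dy":-4,"dz":0,"spin":0},{"grip":7,"dx":3,"dy":-9,"dz":2,"spin":0},{"grip":7,"dx":6,"dy":-13,"dz":6,"spin":0},{"grip":5,"dx":6,"dy":-13,"dz":12,"spin":0},{"grip":5,"dx":6,"dy":-13,"dz":12,"spin":0},{"grip":5,"dx":6,"dy":-13,"dz":12,"spin":0}]'
python3 -c "
from h import *
c=cam('wrist','w8')
import pickle;pickle.dump(c,open('c8.pkl','wb'));b=c['color']
cv2.imwrite('pics/s8.png',cv2.resize(b[100:340],(800,375),interpolation=2)[:,:,::-1])
to(546,-320,100,.024)
"
```

```text
clock: 22.68
eef_pos: [555.4, -318.1, 69.6]
eef_rot: [-1.571, -0.0, 1.594]
wrist_force: [0.2, 0.2, -1.5]
finger_gap: 55.8
clock: 23.8
eef_pos: [434.7, -261.3, 200.3]
eef_rot: [-1.572, 0.001, 1.594]
wrist_force: [-0.1, -0.3, -0.1]
finger_gap: 50.3
dx -6.13 dy 10.00 dz -10.96 spin 90.0 | pos [ 435.  -261.2  199.9] yaw 1.594 F [-0.1  0.3 -0.8] gap 49.9 t 23.85
```

View pics/s8.png

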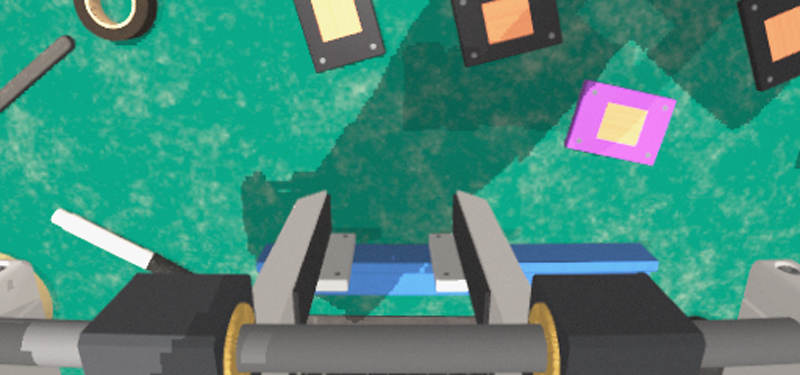

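Both plates stand upright, free and along the fence; purple and black look-alikes are untouched. Now I load plate A first.

```bash
python3 -c "
from h import *
import pickle
c=pickle.load(open('c8.pkl','rb'))
g=lambda p:(p[0]/1.5625,100+p[1]/1.5625)
for p in [(317,280),(352,280),(430,280),(466,280),(352,291),(430,291)]: print(p,at(c,g(p),z=76))
for p in [(352,235),(430,233)]: print('foot',at(c,g(p),z=0))
to(545.5,-198,130,.024)"
```

```text
(317, 280) [ 542.5 -311.5   76. ]
(352, 280) [ 541.9 -286.4   76. ]
(430, 280) [ 540.6 -230.6   76. ]
(466, 280) [ 540.1 -204.8   76. ]
(352, 291) [ 551.  -286.5   76. ]
(430, 291) [ 549.7 -230.2   76. ]
foot [ 545.1 -292.4    0. ]
foot [ 541.7 -224.6    0. ]
dx 6.06 dy 6.99 dz -11.19 spin 90.0 | pos [ 435.  -261.2  199.9] yaw 1.594 F [-0.1  0.3 -0.8] gap 49.9 t 23.85
```

```bash
python3 -m jog '[{"grip":5,"dx":2,"dy":0,"dz":-3,"spin":10},{"grip":5,"dx":4,"dy":0,"dz":-6,"spin":20},{"grip":5,"dx":6,"dy":0,"dz":-9,"spin":30},{"grip":5,"dx":6.1,"dy":0,"dz":-11.2,"spin":40},{"grip":5,"dx":6.1,"dy":0,"dz":-11.2,"spin":50},{"grip":5,"dx":6.1,"dy":0,"dz":-11.2,"spin":60},{"grip":5,"dx":6.1,"dy":0,"dz":-11.2,"spin":70},{"grip":5,"dx":6.1,"dy":0,"dz":-11.2,"spin":80},{"grip":5,"dx":6.1,"dy":2,"dz":-11.2,"spin":90},{"grip":5,"dx":6.1,"dy":5,"dz":-11.2,"spin":90},{"grip":5,"dx":6.1,"dy":7,"dz":-11.2,"spin":90},{"grip":5,"dx":6.1,"dy":7,"dz":-11.2,"spin":90},{"grip":5,"dx":6.1,"dy":7,"dz":-11.2,"spin":90}]' 
python3 -c "
from h import *
to(545.3,-198.5,50,.024)
c=cam('wrist','w9')
print(proj(c,[(541,-226,76),(541,-171,76),(550,-226,76),(550,-171,76)]).round())
"
```

```text
clock: 25.48
eef_pos: [545.5, -197.4, 130.4]
eef_rot: [-1.571, -0.001, 0.023]
wrist_force: [-1.3, -0.3, 0.1]
finger_gap: 49.8
dx -0.03 dy 8.04 dz -0.11 spin -0.0 | pos [ 545.5 -197.4  130.4] yaw 0.023 F [-1.3 -0.3  0.1] gap 49.8 t 25.475
[[243. 245.]
 [244. 179.]
 [254. 245.]
 [255. 180.]]
```

View pics/w9.png

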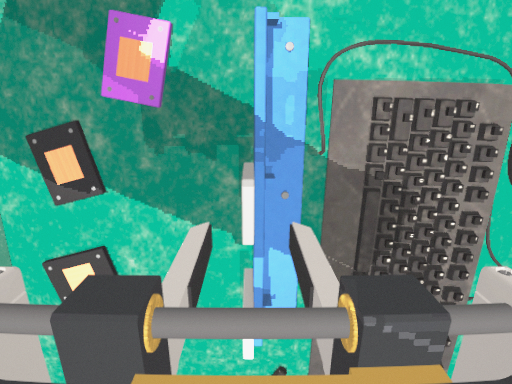

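Plate A's top edge is at (242–253, 178–244), as predicted and centred between the fingers. Descend, grip, lift.

```bash
python3 -m jog '[{"grip":5,"dx":0,"dy":4,"dz":-0.1,"spin":0},{"grip":5,"dx":0,"dy":7,"dz":-0.1,"spin":0},{"grip":5,"dx":0,"dy":8,"dz":-0.1,"spin":0},{"grip":5,"dx":0,"dy":8,"dz":-0.1,"spin":0},{"grip":5,"dx":0,"dy":8,"dz":-0.1,"spin":0},{"grip":0.5,"dx":0,"dy":8,"dz":-0.1,"spin":0},{"grip":0.5,"dx":0,"dy":8,"dz":-0.1,"spin":0},{"grip":0.5,"dx":0,"dy":8,"dz":-0.1,"spin":0},{"grip":0.5,"dx":0,"dy":8,"dz":-0.1,"spin":0},{"grip":0.5,"dx":0,"dy":8,"dz":-0.1,"spin":0},{"grip":0.5,"dx":0,"dy":8,"dz":-0.1,"spin":0},{"grip":0.5,"dx":0,"dy":8,"dz":-0.1,"spin":0}]' 30
python3 -c "
from h import *
to(489.5,302,260,1.595)
"
```

```text
clock: 27.02
eef_pos: [543.8, -198.4, 49.8]
eef_rot: [-1.57, 0.002, 0.023]
wrist_force: [-7.8, -0.1, 6.2]
finger_gap: 9.7
dx -4.32 dy -20.99 dz 50.16 spin -90.1 | pos [ 543.8 -198.4   49.8] yaw 0.023 F [-7.8 -0.1  6.2] gap 9.7 t 27.025
```

```bash
python3 -m jog '[{"grip":0.5,"dx":0,"dy":-2,"dz":0,"spin":0},{"grip":0.5,"dx":-1,"dy":-7,"dz":0,"spin":0},{"grip":0.5,"dx":-4.3,"dy":-12,"dz":0,"spin":0},{"grip":0.5,"dx":-4.3,"dy":-17,"dz":3,"spin":-10},{"grip":0.5,"dx":-4.3,"dy":-21,"dz":8,"spin":-20},{"grip":0.5,"dx":-4.3,"dy":-21,"dz":13,"spin":-30},{"grip":0.5,"dx":-4.3,"dy":-21,"dz":18,"spin":-40},{"grip":0.5,"dx":-4.3,"dy":-21,"dz":23,"spin":-50},{"grip":0.5,"dx":-4.3,"dy":-21,"dz":28,"spin":-60},{"grip":0.5,"dx":-4.3,"dy":-21,"dz":33,"spin":-70},{"grip":0.5,"dx":-4.3,"dy":-21,"dz":38,"spin":-80},{"grip":0.5,"dx":-4.3,"dy":-21,"dz":43,"spin":-90},{"grip":0.5,"dx":-4.3,"dy":-21,"dz":47,"spin":-90},{"grip":0.5,"dx":-4.3,"dy":-21,"dz":50.2,"spin":-90},{"grip":0.5,"dx":-4.3,"dy":-21,"dz":50.2,"spin":-90},{"grip":0.5,"dx":-4.3,"dy":-21,"dz":50.2,"spin":-90},{"grip":0.5,"dx":-4.3,"dy":-21,"dz":50.2,"spin":-90}]' 40
python3 -c "
from h import *
to(489.5,302,160,1.595)
"
```

```text
clock: 29.15
eef_pos: [490.3, 301.7, 259.9]
eef_rot: [-1.571, 0.0, 1.593]
wrist_force: [-0.0, 0.4, -2.1]
finger_gap: 9.4
dx 0.03 dy 9.99 dz 0.08 spin -0.1 | pos [490.3 301.7 259.9] yaw 1.593 F [-0.   0.4 -2.1] gap 9.4 t 29.15
```

```bash
python3 -m jog '[{"grip":0.5,"dx":0,"dy":4,"dz":0.1,"spin":0},{"grip":0.5,"dx":0,"dy":8,"dz":0.1,"spin":0},{"grip":0.5,"dx":0,"dy":11,"dz":0.1,"spin":0},{"grip":0.5,"dx":0,"dy":11,"dz":0.1,"spin":0},{"grip":0.5,"dx":0,"dy":11,"dz":0.1,"spin":0}]' 
python3 -c "
from h import *
to(489.5,302,105,1.595)
c=cam('wrist');b=c['color'];d=cam('top')['color']
B=cv2.resize(b[120:320,126:376],(500,400),interpolation=2);A=cv2.resize(d[170:250,140:200],(300,400),interpolation=2)
cv2.imwrite('pics/s10.png',np.hstack([B,A])[:,:,::-1])
Rz=R.from_euler('z',.024).as_matrix()
for n,P in dict(slot=[(sx,36+sy,40) for sx in(-31,31) for sy in(-7.5,7.5)],platebot=None).items():
    if P: W=np.array(P)@Rz.T+[490.4,266,50]; print((proj(c,W)-[126,120])*2)
"
```

```text
clock: 29.78
eef_pos: [489.8, 302.4, 151.4]
eef_rot: [-1.573, -0.001, 1.593]
wrist_force: [-0.9, -0.5, -0.6]
finger_gap: 9.8
dx -0.05 dy 4.64 dz 0.04 spin -0.1 | pos [489.8 302.4 151.4] yaw 1.593 F [-0.9 -0.5 -0.6] gap 9.8 t 29.775
[[227.12829596  98.99369084]
 [265.33766357  98.92078312]
 [228.83052043 243.39707378]
 [264.40644504 243.32376671]]
```

View pics/s10.png

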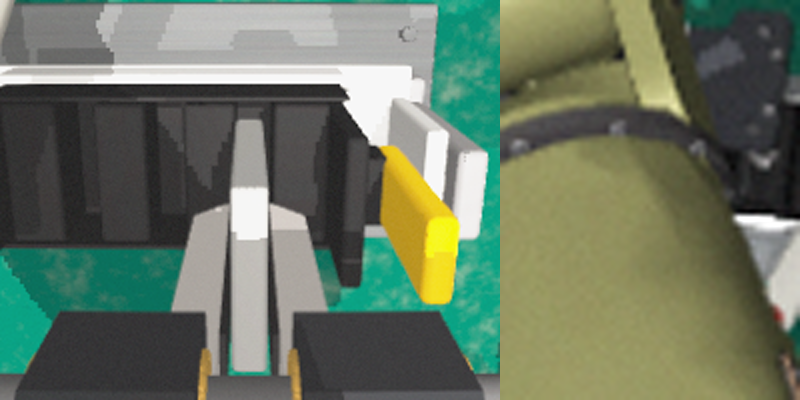

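Plate A hangs over the slot region: plate foot at crop u 235–265, predicted slot +36 at u 227–265. Viewer budget is nearly used up (14 viewed), so I'll check the slot edges by grey-level profile.

```bash
python3 - <<'E'
from h import *
import pickle
c=cam('wrist');pickle.dump(c,open('c10.pkl','wb'))
g=c['color'].astype(int).sum(2)//3
for v in (174,182,190,198,206,214,222):
    print(v,' '.join(f'{x}' for x in g[v,126:312:2]))
Rz=R.from_euler('z',.024).as_matrix()
P=[(0,y,40) for y in(-43.5,-28.5,-7.5,7.5,28.5,43.5)]+[(0,70,82.5),(-31,36,40),(31,36,40)]
print(proj(c,np.array(P)@Rz.T+[490.4,266,50]).round(1).tolist())
Q=[(489.8-28,302.4+d,z) for z in(101.6,177.6) for d in (-5,5)];print('plate near edge',proj(c,Q).round(1).tolist())
E
```

```text
174 54 53 51 55 52 49 49 49 51 50 53 56 49 46 43 41 38 36 39 37 50 54 52 50 63 61 62 65 64 64 63 65 63 62 63 56 38 37 38 54 77 78 76 78 80 73 65 73 74 75 77 75 79 79 79 79 79 82 62 62 81 84 81 81 83 80 58 54 44 73 79 82 82 82 82 83 81 81 82 79 85 81 57 39 42 45 87 247 247 247 247 247 247
182 38 47 51 51 49 54 50 49 50 54 54 52 55 49 38 40 38 40 40 43 50 53 53 50 63 62 63 63 62 66 62 63 63 62 65 60 46 35 40 44 71 71 76 76 77 72 62 76 77 76 80 79 80 80 81 81 82 81 46 131 164 164 163 161 161 147 54 54 46 76 84 82 81 81 80 79 81 81 82 81 77 68 40 41 42 43 43 46 48 147 247 247 247
190 40 47 51 50 49 49 54 49 51 53 51 58 65 56 45 36 41 38 37 40 51 52 52 51 57 64 63 61 65 61 64 63 63 67 63 63 45 37 39 39 52 54 53 61 71 71 58 73 74 76 78 76 80 80 79 77 71 55 62 151 163 164 165 162 163 163 72 49 49 77 81 80 80 82 81 80 81 83 81 76 54 48 38 41 37 35 38 60 69 71 70 69 174
198 35 38 53 51 49 51 51 51 47 49 57 65 62 62 52 36 38 36 36 37 44 48 51 51 57 62 60 65 63 62 64 63 64 62 62 64 49 39 42 38 52 52 53 54 53 56 54 76 76 76 75 78 76 77 76 53 56 51 99 157 162 162 164 163 164 163 142 51 47 75 78 8
[... 471 characters left out ...]
 39 38 38 47 49 52 51 51 53 55 51 50 53 50 52 68 53 55 53 55 64 216 232 238 237 237 237 237 238 231 82 56 75 78 76 75 74 75 76 80 77 79 72 52 45 37 33 35 40 50 72 72 74 77 67 76
222 40 36 37 52 54 53 48 48 48 50 62 62 61 61 62 51 38 40 36 40 43 40 52 52 48 56 59 57 60 60 61 64 61 61 60 62 56 45 39 40 47 50 53 50 53 54 57 51 53 51 53 55 55 53 59 80 126 136 236 245 245 245 245 245 245 246 244 144 167 121 80 77 75 74 75 75 74 73 72 51 51 45 38 39 40 40 57 69 72 72 74 57 52
[[151.8, 206.9], [170.0, 206.9], [195.6, 206.9], [214.0, 206.9], [239.7, 206.9], [258.2, 206.8], [298.8, 227.0], [248.9, 169.5], [249.1, 241.6]]
plate near edge [[243.6, 176.8], [256.9, 177.0], [240.7, 210.9], [260.4, 211.3]]
```

Profiles put the slot centres at u≈165, 208.5 and 253. The plate foot is at u≈250.5, so shift +2.2 mm in y (tool +x), then insert.

```bash
python3 -m jog '[{"grip":0.5,"dx":0.22,"dy":0,"dz":0.05,"spin":0},{"grip":0.5,"dx":0.22,"dy":0.6,"dz":0.05,"spin":0},{"grip":0.5,"dx":0.22,"dy":1.2,"dz":0.05,"spin":0},{"grip":0.5,"dx":0.22,"dy":1.8,"dz":0.05,"spin":0},{"grip":0.5,"dx":0.22,"dy":1.8,"dz":0.05,"spin":0}]'
python3 -m jog '[{"grip":0.5,"dx":0,"dy":0.6,"dz":0,"spin":0},{"grip":0.5,"dx":0,"dy":1.2,"dz":0,"spin":0},{"grip":0.5,"dx":0,"dy":1.2,"dz":0,"spin":0}]'
python3 -m jog '[{"grip":0.5,"dx":0,"dy":0.6,"dz":0,"spin":0},{"grip":0.5,"dx":0,"dy":1.2,"dz":0,"spin":0},{"grip":0.5,"dx":0,"dy":1.4,"dz":0,"spin":0},{"grip":0.5,"dx":0,"dy":1.5,"dz":0,"spin":0}]'
```

```text
clock: 30.55
eef_pos: [488.4, 304.5, 131.0]
eef_rot: [-1.57, 0.001, 1.594]
wrist_force: [-0.2, 0.4, -0.3]
finger_gap: 9.9
clock: 30.92
eef_pos: [488.4, 304.6, 119.1]
eef_rot: [-1.57, 0.0, 1.594]
wrist_force: [-0.8, 0.6, -0.5]
finger_gap: 9.8
clock: 31.42
eef_pos: [488.5, 304.7, 104.8]
eef_rot: [-1.571, 0.0, 1.594]
wrist_force: [-2.8, -1.9, 5.7]
finger_gap: 10.0
```

Plate A is seated (foot at z≈55, no lateral jam). Release and go back for plate B.

```bash
python3 -m jog '[{"grip":2,"dx":0,"dy":0,"dz":0,"spin":0},{"grip":2,"dx":0,"dy":0,"dz":0,"spin":0},{"grip":2,"dx":0,"dy":0,"dz":0,"spin":0},{"grip":2,"dx":0,"dy":0,"dz":0,"spin":0},{"grip":2,"dx":0,"dy":-3,"dz":0,"spin":0},{"grip":2,"dx":0,"dy":-8,"dz":0,"spin":0},{"grip":2,"dx":0,"dy":-13,"dz":0,"spin":0},{"grip":2,"dx":0,"dy":-13,"dz":0,"spin":0}]'
python3 -c "
from h import *
c=cam('wrist','w11')
import pickle;pickle.dump(c,open('c11.pkl','wb'))
g=c['color'].astype(int).sum(2)//3
p=proj(c,[(460,304.6,131),(516,304.6,131),(460,299.6,131),(460,309.6,131)]).round();print(p.tolist())
v=int(p[:2,1].mean());print(v,g[v,225:285].tolist())
to(546,-317.5,200,.024)"
```

```text
clock: 32.42
eef_pos: [489.6, 305.3, 238.8]
eef_rot: [-1.577, -0.003, 1.594]
wrist_force: [-0.0, 0.6, -1.5]
finger_gap: 20.4
[[249.0, 161.0], [248.0, 217.0], [244.0, 160.0], [255.0, 161.0]]
189 [84, 87, 87, 87, 86, 86, 86, 88, 89, 86, 89, 86, 91, 86, 86, 82, 57, 48, 51, 163, 242, 246, 246, 246, 246, 246, 246, 246, 246, 234, 60, 50, 72, 78, 82, 78, 77, 79, 82, 82, 81, 81, 78, 79, 78, 78, 80, 75, 56, 57, 50, 45, 39, 36, 35, 42, 59, 70, 78, 82]
dx -62.36 dy 3.54 dz -4.25 spin 90.0 | pos [488.9 304.9 236.1] yaw 1.594 F [-0.8 -0.5 -0.7] gap 20.1 t 32.475
```

```bash
python3 -m jog '[{"grip":5,"dx":-5,"dy":0,"dz":0,"spin":0},{"grip":5,"dx":-10,"dy":0,"dz":-1,"spin":10},{"grip":5,"dx":-15,"dy":0,"dz":-1,"spin":20},{"grip":5,"dx":-20,"dy":0,"dz":-1,"spin":30},{"grip":5,"dx":-26,"dy":0,"dz":-2,"spin":40},{"grip":5,"dx":-32,"dy":0,"dz":-2,"spin":50},{"grip":5,"dx":-38,"dy":0,"dz":-3,"spin":60},{"grip":5,"dx":-44,"dy":0,"dz":-4,"spin":70},{"grip":5,"dx":-50,"dy":0,"dz":-4.2,"spin":80},{"grip":5,"dx":-56,"dy":0,"dz":-5.7,"spin":90},{"grip":5,"dx":-62.3,"dy":2,"dz":-5.7,"spin":90},{"grip":5,"dx":-62.3,"dy":6,"dz":-5.7,"spin":90},{"grip":5,"dx":-62.3,"dy":9,"dz":-5.7,"spin":90},{"grip":5,"dx":-62.3,"dy":9,"dz":-5.7,"spin":90},{"grip":5,"dx":-62.3,"dy":9,"dz":-5.7,"spin":90},{"grip":5,"dx":-62.3,"dy":9,"dz":-5.7,"spin":90}]'
python3 -c "
from h import *
c=cam('wrist','w12')
to(546.5,-317.5,50,.024)
g=c['color'].astype(int).sum(2)//3
p=proj(c,[(542,-289.5,76),(551,-289.5,76),(542,-345.5,76),(551,-345.5,76)]).round();print(p.tolist())
v=int(p[:,1].mean());print(v,g[v,225:285].tolist());u=int(p[:,0].mean());print(u,g[150:275,u].tolist())
"
```

```text
clock: 34.48
eef_pos: [560.5, -316.9, 146.2]
eef_rot: [-1.572, -0.002, 0.023]
wrist_force: [-0.9, 0.7, -0.0]
finger_gap: 50.1
dx -1.40 dy 9.60 dz -0.02 spin -0.0 | pos [ 560.4 -316.9  146.1] yaw 0.023 F [-0.1 -0.3 -0.1] gap 49.8 t 34.525
[[227.0, 173.0], [238.0, 173.0], [227.0, 236.0], [237.0, 236.0]]
204 [152, 153, 189, 232, 242, 243, 243, 244, 244, 243, 244, 244, 243, 234, 196, 164, 143, 153, 157, 156, 158, 160, 158, 155, 156, 144, 127, 152, 157, 155, 157, 158, 158, 159, 158, 159, 158, 158, 158, 157, 158, 156, 157, 153, 152, 150, 153, 153, 151, 156, 155, 158, 156, 156, 158, 156, 155, 154, 155, 156]
232 [83, 82, 81, 85, 79, 75, 82, 84, 89, 106, 131, 151, 162, 163, 165, 165, 164, 163, 165, 166, 166, 166, 167, 173, 212, 238, 244, 244, 244, 244, 244, 244, 244, 244, 244, 243, 244, 244, 244, 244, 244, 244, 244, 243, 244, 243, 243, 243, 243, 243, 244, 243, 244, 243, 244, 244, 243, 244, 243, 243, 243, 243, 243, 243, 243, 243, 242, 242, 242, 243, 243, 243, 242, 243, 242, 242, 242, 243, 243, 243, 243, 242, 243, 242, 243, 239, 197, 134, 141, 148, 152, 149, 154, 155, 151, 148, 144, 145, 153, 155, 149, 140, 138, 136, 131, 129, 126, 128, 131, 126, 123, 123, 123, 125, 123, 124, 124, 126, 136, 151, 160, 167, 163, 153, 145]
```

```bash
python3 -m jog '[{"grip":5,"dx":-1.35,"dy":0,"dz":-0.1,"spin":0},{"grip":5,"dx":-1.35,"dy":4,"dz":-0.1,"spin":0},{"grip":5,"dx":-1.35,"dy":8,"dz":-0.1,"spin":0},{"grip":5,"dx":-1.35,"dy":9.6,"dz":-0.1,"spin":0},{"grip":5,"dx":-1.35,"dy":9.6,"dz":-0.1,"spin":0},{"grip":5,"dx":-1.35,"dy":9.6,"dz":-0.1,"spin":0},{"grip":0.5,"dx":-1.35,"dy":9.6,"dz":-0.1,"spin":0},{"grip":0.5,"dx":-1.35,"dy":9.6,"dz":-0.1,"spin":0},{"grip":0.5,"dx":-1.35,"dy":9.6,"dz":-0.1,"spin":0},{"grip":0.5,"dx":-1.35,"dy":9.6,"dz":-0.1,"spin":0},{"grip":0.5,"dx":-1.35,"dy":9.6,"dz":-0.1,"spin":0},{"grip":0.5,"dx":-1.35,"dy":9.6,"dz":-0.1,"spin":0},{"grip":0.5,"dx":-1.35,"dy":9.6,"dz":-0.1,"spin":0}]' 30
python3 -c "
from h import *
to(489.2,268.6,260,1.594)
"
```

```text
clock: 36.15
eef_pos: [546.3, -318.2, 48.8]
eef_rot: [-1.571, 0.0, 0.023]
wrist_force: [-3.8, 0.5, 3.6]
finger_gap: 9.5
dx -4.36 dy -21.11 dz 58.80 spin -90.0 | pos [ 546.3 -318.2   48.8] yaw 0.023 F [-3.8  0.5  3.6] gap 9.5 t 36.15
```

```bash
python3 -m jog '[{"grip":0.5,"dx":0,"dy":-2,"dz":0,"spin":0},{"grip":0.5,"dx":-1,"dy":-7,"dz":0,"spin":0},{"grip":0.5,"dx":-4.4,"dy":-12,"dz":0,"spin":0},{"grip":0.5,"dx":-4.4,"dy":-17,"dz":3,"spin":-10},{"grip":0.5,"dx":-4.4,"dy":-21.1,"dz":8,"spin":-20},{"grip":0.5,"dx":-4.4,"dy":-21.1,"dz":14,"spin":-30},{"grip":0.5,"dx":-4.4,"dy":-21.1,"dz":20,"spin":-40},{"grip":0.5,"dx":-4.4,"dy":-21.1,"dz":26,"spin":-50},{"grip":0.5,"dx":-4.4,"dy":-21.1,"dz":32,"spin":-60},{"grip":0.5,"dx":-4.4,"dy":-21.1,"dz":38,"spin":-70},{"grip":0.5,"dx":-4.4,"dy":-21.1,"dz":44,"spin":-80},{"grip":0.5,"dx":-4.4,"dy":-21.1,"dz":50,"spin":-90},{"grip":0.5,"dx":-4.4,"dy":-21.1,"dz":55,"spin":-90},{"grip":0.5,"dx":-4.4,"dy":-21.1,"dz":58.8,"spin":-90},{"grip":0.5,"dx":-4.4,"dy":-21.1,"dz":58.8,"spin":-90},{"grip":0.5,"dx":-4.4,"dy":-21.1,"dz":58.8,"spin":-90},{"grip":0.5,"dx":-4.4,"dy":-21.1,"dz":58.8,"spin":-90}]' 40
python3 -m jog '[{"grip":0.5,"dx":0,"dy":4,"dz":0,"spin":0},{"grip":0.5,"dx":0,"dy":8,"dz":0,"spin":0},{"grip":0.5,"dx":0,"dy":11,"dz":0,"spin":0},{"grip":0.5,"dx":0,"dy":11,"dz":0,"spin":0},{"grip":0.5,"dx":0,"dy":11,"dz":0,"spin":0}]' 
python3 -c "
from h import *
to(489.2,268.6,105,1.594)
c=cam('wrist','w13');s=monitor.read_state()['eef_pos']
g=c['color'].astype(int).sum(2)//3
Rz=R.from_euler('z',.024).as_matrix()
P=[(0,y,40) for y in(-7.5,7.5,28.5,43.5)]+[(-31,0,40),(31,0,40)]
print(proj(c,np.array(P)@Rz.T+[490.4,268.4,50]).round(1).tolist())
print('plate near',proj(c,[(s[0]-28,s[1]+d,s[2]+dz) for dz in(-48.8,27.2) for d in(-5,5)]).round(1).tolist())
for v in (170,174,178,182,186,190,198,206,214): print(v,g[v,200:300:2].tolist())
"
```

```text
clock: 38.28
eef_pos: [489.1, 267.8, 260.3]
eef_rot: [-1.571, -0.0, 1.593]
wrist_force: [-0.1, -0.1, -2.1]
finger_gap: 9.9
clock: 38.9
eef_pos: [489.6, 268.5, 151.4]
eef_rot: [-1.573, -0.001, 1.593]
wrist_force: [0.2, 0.5, -1.9]
finger_gap: 9.5
dx 0.00 dy 4.64 dz 0.05 spin -0.0 | pos [489.6 268.5 151.4] yaw 1.593 F [ 0.2  0.5 -1.9] gap 9.5 t 38.9
[[240.4, 208.1], [258.8, 208.1], [284.5, 208.0], [302.9, 207.9], [249.5, 170.8], [249.6, 242.8]]
plate near [[244.1, 177.2], [257.4, 177.5], [241.3, 211.7], [261.1, 212.2]]
170 [64, 79, 78, 79, 72, 69, 68, 69, 72, 71, 71, 70, 69, 71, 69, 70, 70, 71, 71, 70, 70, 71, 70, 74, 72, 68, 73, 70, 73, 73, 71, 72, 74, 74, 72, 71, 75, 73, 71, 72, 73, 75, 74, 72, 76, 73, 76, 79, 76, 79]
174 [38, 36, 53, 66, 68, 68, 69, 75, 58, 60, 60, 61, 65, 61, 58, 66, 59, 63, 62, 63, 54, 48, 54, 56, 56, 55, 58, 49, 48, 48, 43, 64, 62, 65, 61, 63, 62, 62, 61, 65, 64, 62, 63, 83, 111, 136, 145, 144, 143, 145]
178 [32, 38, 49, 46, 55, 69, 70, 73, 59, 71, 66, 68, 69, 70, 69, 71, 72, 70, 69, 69, 53, 61, 72, 70, 70, 71, 70, 66, 47, 49, 45, 70, 73, 72, 72, 71, 71, 70, 73, 7
[... 663 characters left out ...]
, 43, 92, 106, 105, 103, 105, 109, 204]
198 [30, 37, 49, 43, 48, 47, 46, 55, 43, 46, 46, 53, 68, 69, 68, 69, 73, 63, 48, 50, 40, 85, 139, 146, 144, 144, 144, 146, 146, 124, 49, 69, 70, 71, 70, 70, 70, 69, 69, 68, 69, 69, 47, 107, 105, 107, 106, 97, 109, 224]
206 [27, 35, 44, 44, 47, 45, 44, 55, 42, 44, 50, 42, 49, 47, 63, 66, 61, 50, 47, 48, 40, 127, 144, 144, 146, 143, 145, 143, 145, 137, 50, 66, 68, 65, 71, 68, 67, 67, 66, 68, 70, 70, 54, 105, 104, 104, 105, 107, 130, 230]
214 [34, 38, 43, 47, 47, 45, 47, 56, 45, 46, 44, 44, 51, 45, 50, 46, 48, 42, 47, 47, 61, 183, 212, 213, 214, 215, 214, 214, 214, 201, 75, 69, 70, 70, 70, 67, 66, 66, 67, 69, 66, 59, 62, 104, 106, 107, 107, 107, 149, 234]
```

The slot gap is u 240–261 and the plate foot u 244–257, so it is centred. Inserting B in the middle slot.

```bash
python3 -m jog '[{"grip":0.5,"dx":0,"dy":0,"dz":0.1,"spin":0},{"grip":0.5,"dx":0,"dy":0.6,"dz":0.1,"spin":0},{"grip":0.5,"dx":0,"dy":1.2,"dz":0.1,"spin":0},{"grip":0.5,"dx":0,"dy":1.8,"dz":0.1,"spin":0},{"grip":0.5,"dx":0,"dy":1.8,"dz":0.1,"spin":0}]'
python3 -m jog '[{"grip":0.5,"dx":0,"dy":0.6,"dz":0,"spin":0},{"grip":0.5,"dx":0,"dy":1.2,"dz":0,"spin":0},{"grip":0.5,"dx":0,"dy":1.2,"dz":0,"spin":0}]'
python3 -m jog '[{"grip":0.5,"dx":0,"dy":0.6,"dz":0,"spin":0},{"grip":0.5,"dx":0,"dy":1.2,"dz":0,"spin":0},{"grip":0.5,"dx":0,"dy":1.5,"dz":0,"spin":0},{"grip":0.5,"dx":0,"dy":1.6,"dz":0,"spin":0}]'
```

```text
clock: 39.58
eef_pos: [487.7, 268.6, 131.1]
eef_rot: [-1.57, 0.0, 1.594]
wrist_force: [-0.6, -0.1, -1.1]
finger_gap: 9.8
clock: 39.95
eef_pos: [487.7, 268.5, 119.1]
eef_rot: [-1.57, 0.0, 1.594]
wrist_force: [0.3, 1.3, -0.4]
finger_gap: 9.7
clock: 40.45
eef_pos: [487.8, 268.6, 103.7]
eef_rot: [-1.57, 0.0, 1.594]
wrist_force: [-2.9, -1.3, 7.6]
finger_gap: 9.8
```

Plate B is seated. Release, rise and go to the latch knob.

```bash
python3 -m jog '[{"grip":2,"dx":0,"dy":0,"dz":0,"spin":0},{"grip":2,"dx":0,"dy":0,"dz":0,"spin":0},{"grip":2,"dx":0,"dy":0,"dz":0,"spin":0},{"grip":2,"dx":0,"dy":0,"dz":0,"spin":0},{"grip":2,"dx":0,"dy":-3,"dz":0,"spin":0},{"grip":2,"dx":0,"dy":-8,"dz":0,"spin":0},{"grip":2,"dx":0,"dy":-12,"dz":0,"spin":0},{"grip":5,"dx":-4,"dy":-12,"dz":5,"spin":10},{"grip":5,"dx":-4.5,"dy":-12,"dz":9.5,"spin":20},{"grip":5,"dx":-4.5,"dy":-12,"dz":9.5,"spin":23.2},{"grip":5,"dx":-4.5,"dy":-12,"dz":9.5,"spin":23.2},{"grip":5,"dx":-4.5,"dy":-12,"dz":9.5,"spin":23.2}]'
python3 -c "
from h import *
to(392,228.5,156,1.188)
c=cam('wrist','w14');d=cam('top')
k=c['color'].astype(int)
m=(k[:,:,0]>130)&(k[:,:,1]<90)&(k[:,:,2]<90)
v,u=np.nonzero(m); print(len(u),u.min(),u.max(),v.min(),v.max(), proj(c,[(392,228.5,171),(392,228.5,143)]).round(1).tolist())
# topmost face: brightest red
r=k[:,:,0]*m; b=r>r[m].max()*.85; v,u=np.nonzero(b); print(u.mean(),v.mean(),len(u),at(c,(u.mean(),v.mean()),z=171))
cv2.imwrite('pics/s14.png',np.hstack([cv2.resize(c['color'],(533,400)),cv2.resize(d['color'][170:250,140:193],(265,400),interpolation=2)])[:,:,::-1])
"
```

```text
clock: 41.95
eef_pos: [394.2, 221.5, 223.7]
eef_rot: [-1.571, 0.0, 1.19]
wrist_force: [0.3, -0.6, -0.4]
finger_gap: 49.9
dx 0.57 dy 6.77 dz 0.47 spin 0.1 | pos [394.2 221.5 223.7] yaw 1.19 F [ 0.3 -0.6 -0.4] gap 49.9 t 41.95
411 120 490 188 213 [[256.5, 205.5], [255.8, 195.3]]
256.7586206896552 201.95862068965516 290 [389.4 229.8 171. ]
```

View pics/s14.png

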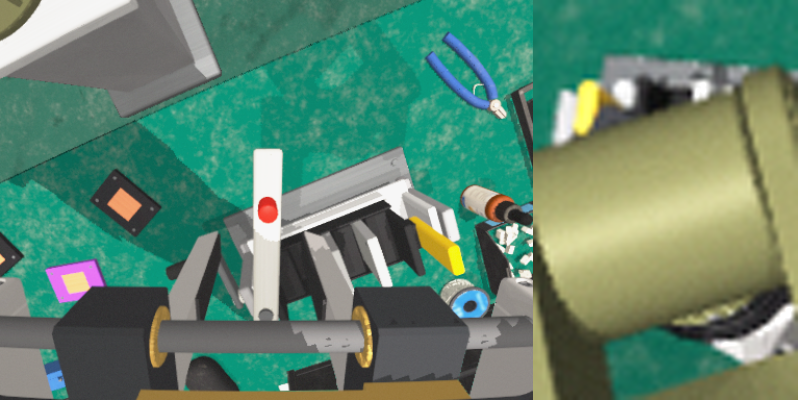

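Wrist view: open latch bar with the red knob at (267,210) of the 533-px image, centred between the fingers. Plates and tab (435,245) are in place. Descending on the knob and pinching.

```bash
python3 -m jog '[{"grip":5,"dx":0.58,"dy":1,"dz":0.55,"spin":0},{"grip":5,"dx":0.58,"dy":5,"dz":0.55,"spin":0},{"grip":5,"dx":0.58,"dy":6.7,"dz":0.55,"spin":0},{"grip":5,"dx":0.58,"dy":6.7,"dz":0.55,"spin":0},{"grip":5,"dx":0.58,"dy":6.7,"dz":0.55,"spin":0},{"grip":1,"dx":0.58,"dy":6.7,"dz":0.55,"spin":0},{"grip":1,"dx":0.58,"dy":6.7,"dz":0.55,"spin":0},{"grip":1,"dx":0.58,"dy":6.7,"dz":0.55,"spin":0},{"grip":1,"dx":0.58,"dy":6.7,"dz":0.55,"spin":0},{"grip":1,"dx":0.58,"dy":6.7,"dz":0.55,"spin":0},{"grip":1,"dx":0.58,"dy":6.7,"dz":0.55,"spin":0}]' 10
python3 -c "
from h import *
to(391,229,156,1.188)
s=monitor.read_state();p=s['eef_pos'];P=np.array([491.7,188.4])
yaw=s['eef_rot'][2];x=np.array([np.cos(yaw),np.sin(yaw)]);z=np.array([-np.sin(yaw),np.cos(yaw)])
r=p[:2]-P;print('r',np.hypot(*r),'ang',np.arctan2(r[1],r[0]))
for a in np.radians([5,10,15,20,25,30,35,40,45,50,55,60,63,65,66.7,68]):
    q=P+R.from_euler('z',-a).as_matrix()[:2,:2]@r-p[:2]; print(round(np.degrees(a),1),(q@x/10).round(2),(q@z/10).round(2))
"
```

```text
clock: 43.42
eef_pos: [391.1, 228.9, 156.8]
eef_rot: [-1.571, -0.0, 1.189]
wrist_force: [-0.4, -1.1, 1.4]
finger_gap: 15.5
dx 0.01 dy 0.08 dz 0.01 spin 0.1 | pos [391.1 228.9 156.8] yaw 1.189 F [-0.4 -1.1  1.4] gap 15.5 t 43.425
r 108.46294066469765 ang 2.7590137320613857
5.0 0.95 -0.04
10.0 1.88 -0.17
15.0 2.81 -0.37
20.0 3.71 -0.66
25.0 4.58 -1.02
30.0 5.42 -1.46
35.0 6.22 -1.97
40.0 6.97 -2.54
45.0 7.67 -3.18
50.0 8.31 -3.88
55.0 8.88 -4.63
60.0 9.39 -5.43
63.0 9.66 -5.93
65.0 9.83 -6.27
66.7 9.96 -6.56
68.0 10.05 -6.79
```

Knob gripped (15.5 mm). Swing through the arc.

```bash
python3 -m jog '[{"grip":1,"dx":0.95,"dy":0,"dz":-0.04,"spin":5},{"grip":1,"dx":1.88,"dy":0,"dz":-0.17,"spin":10},{"grip":1,"dx":2.81,"dy":0,"dz":-0.37,"spin":15},{"grip":1,"dx":3.71,"dy":0,"dz":-0.66,"spin":20},{"grip":1,"dx":4.58,"dy":0,"dz":-1.02,"spin":25},{"grip":1,"dx":5.42,"dy":0,"dz":-1.46,"spin":30},{"grip":1,"dx":6.22,"dy":0,"dz":-1.97,"spin":35},{"grip":1,"dx":6.97,"dy":0,"dz":-2.54,"spin":40},{"grip":1,"dx":7.67,"dy":0,"dz":-3.18,"spin":45},{"grip":1,"dx":8.31,"dy":0,"dz":-3.88,"spin":50},{"grip":1,"dx":8.88,"dy":0,"dz":-4.63,"spin":55},{"grip":1,"dx":9.39,"dy":0,"dz":-5.43,"spin":60},{"grip":1,"dx":9.66,"dy":0,"dz":-5.93,"spin":63},{"grip":1,"dx":9.66,"dy":0,"dz":-5.93,"spin":63}]' 15
python3 -m jog '[{"grip":1,"dx":0.2,"dy":0,"dz":0,"spin":2},{"grip":1,"dx":0.4,"dy":0,"dz":-0.01,"spin":3.7},{"grip":1,"dx":0.6,"dy":0,"dz":-0.02,"spin":3.7},{"grip":1,"dx":0.7,"dy":0,"dz":-0.02,"spin":3.7}]'
python3 -m jog '[{"grip":1,"dx":0.15,"dy":0,"dz":0,"spin":0},{"grip":1,"dx":0.15,"dy":0,"dz":0,"spin":0}]'
python3 -m jog '[{"grip":1,"dx":0.15,"dy":0,"dz":0,"spin":0},{"grip":1,"dx":0.15,"dy":0,"dz":0,"spin":0}]'
```

```text
clock: 45.18
eef_pos: [482.6, 296.0, 156.8]
eef_rot: [-1.571, -0.001, 0.089]
wrist_force: [1.3, -5.9, 3.0]
finger_gap: 15.8
clock: 45.68
eef_pos: [488.9, 296.5, 156.8]
eef_rot: [-1.572, 0.001, 0.026]
wrist_force: [-1.5, -5.9, 5.6]
finger_gap: 15.7
clock: 45.92
eef_pos: [490.0, 296.6, 156.8]
eef_rot: [-1.572, 0.001, 0.026]
wrist_force: [-2.5, -6.8, 6.2]
finger_gap: 15.5
clock: 46.18
eef_pos: [491.0, 296.6, 156.8]
eef_rot: [-1.572, 0.003, 0.026]
wrist_force: [-6.1, -6.0, 7.8]
finger_gap: 15.5
```

```bash
python3 -m jog '[{"grip":1,"dx":0.15,"dy":0,"dz":0,"spin":0},{"grip":1,"dx":0.2,"dy":0,"dz":0,"spin":0},{"grip":1,"dx":0.2,"dy":0,"dz":0,"spin":0}]'
python3 -m jog '[{"grip":1,"dx":0.15,"dy":0,"dz":0,"spin":0},{"grip":1,"dx":0.15,"dy":0,"dz":0,"spin":0}]'
python3 -m jog '[{"grip":4,"dx":-0.5,"dy":0,"dz":0,"spin":0},{"grip":4,"dx":-0.5,"dy":0,"dz":0,"spin":0},{"grip":4,"dx":-0.5,"dy":0,"dz":0,"spin":0},{"grip":4,"dx":-0.5,"dy":-3,"dz":0,"spin":0},{"grip":4,"dx":-0.5,"dy":-7,"dz":0,"spin":0},{"grip":4,"dx":-0.5,"dy":-9,"dz":0,"spin":0},{"grip":4,"dx":-0.5,"dy":-9,"dz":0,"spin":0}]'
python3 -c "
from h import *
to(488.3,357,150,.024)
c=cam('wrist','w15')
k=c['color'].astype(int); m=(k[:,:,0]>130)&(k[:,:,1]<90)&(k[:,:,2]<90)
v,u=np.nonzero(m); print(len(u),np.median(u),np.median(v),at(c,(np.median(u),np.median(v)),z=165), proj(c,[(489.1,296.4,171)]))
m=(k[:,:,0]>180)&(k[:,:,1]>140)&(k[:,:,2]<80);v,u=np.nonzero(m);print('yellow',len(u),u.min(),u.max(),v.min(),v.max())
print(proj(c,[(474,356,168),(502,356,168)]).round(1).tolist())"
```

```text
clock: 46.55
eef_pos: [492.7, 296.7, 156.8]
eef_rot: [-1.572, 0.003, 0.026]
wrist_force: [-9.5, -5.6, 10.4]
finger_gap: 15.6
clock: 46.8
eef_pos: [494.2, 296.8, 156.9]
eef_rot: [-1.572, 0.003, 0.026]
wrist_force: [-10.6, -4.9, 10.1]
finger_gap: 16.3
clock: 47.68
eef_pos: [490.9, 297.2, 247.8]
eef_rot: [-1.57, -0.002, 0.025]
wrist_force: [0.3, 0.5, -0.5]
finger_gap: 39.7
dx -0.14 dy 9.79 dz 5.97 spin 0.1 | pos [490.9 297.2 247.8] yaw 0.025 F [ 0.3  0.5 -0.5] gap 39.7 t 47.675
401 255.0 197.0 [496.4 301.1 165. ] [[246.58064547 204.04147257]]
yellow 579 164 336 122 351
[[229.8, 133.5], [263.9, 134.3]]
```

The force plateaued near 10 N while the knob kept creeping to x≈495. That suggests the bar was at its stop and I then turned the cradle slightly, since 4 N at the knob overcomes its friction. Checking the bar's direction relative to the carrier numerically.

```bash
python3 - <<'E'
from h import *
c=cam('wrist'); im=c['color']; k=im.astype(int)
w=(k.min(2)>150).astype(np.uint8)
n,l,st,ce=cv2.connectedComponentsWithStats(w)
P=proj(c,[(491,y,143) for y in(186,220,250,280,310,345)]);print('expected bar centre',P.round().tolist())
for i in np.argsort(-st[1:,4])[:8]+1: print(i,st[i].tolist(),ce[i].round())
r=(k[:,:,0]>130)&(k[:,:,1]<90)&(k[:,:,2]<90); v,u=np.nonzero(r); print('red',u.min(),u.max(),v.min(),v.max())
for row in (100,110,120,130,140,150,160,170,180,190,205,215,225,235,245,255,265,275): print(row,(k[row,200:310:3].min(1)).tolist())
E
```

```text
expected bar centre [[247.0, 295.0], [248.0, 267.0], [248.0, 240.0], [249.0, 211.0], [250.0, 181.0], [251.0, 144.0]]
27 [178, 90, 121, 217, 6681] [227. 161.]
32 [222, 147, 59, 154, 4229] [252. 220.]
42 [0, 239, 55, 66, 2462] [ 27. 269.]
44 [455, 245, 57, 60, 1623] [482. 275.]
39 [285, 222, 39, 85, 1565] [306. 265.]
65 [37, 335, 35, 49, 1110] [ 55. 358.]
5 [485, 19, 27, 61, 781] [498.  52.]
34 [69, 161, 28, 23, 453] [ 82. 170.]
red 245 298 6 211
100 [109, 183, 182, 195, 182, 185, 185, 187, 182, 239, 241, 237, 242, 241, 242, 241, 241, 242, 241, 241, 241, 241, 224, 186, 206, 140, 174, 170, 171, 184, 166, 168, 171, 108, 36, 55, 33]
110 [63, 186, 181, 188, 186, 247, 247, 247, 247, 247, 247, 247, 247, 247, 247, 247, 247, 247, 247, 247, 247, 247, 247, 247, 247, 243, 239, 130, 158, 193, 174, 169, 171, 90, 11, 31, 68]
120 [80, 203, 200, 207, 205, 247, 247, 247, 247, 247, 247, 247, 247, 247, 247, 238, 239, 237, 239, 240, 240, 239, 237, 237, 243, 247, 245, 130, 130, 129, 163, 193, 188, 30, 22, 15, 10]
130 [29, 205, 199, 208, 204, 247, 247, 247, 247, 247, 247, 247, 246, 32, 83, 84, 80, 77, 77, 6
[... 1815 characters left out ...]
61, 162, 153, 58]
245 [162, 163, 160, 161, 46, 45, 46, 89, 54, 63, 57, 61, 60, 66, 208, 220, 221, 221, 220, 220, 219, 164, 57, 61, 59, 82, 146, 92, 46, 45, 117, 162, 162, 158, 161, 161, 162]
255 [160, 162, 160, 48, 48, 42, 201, 161, 155, 50, 50, 49, 50, 59, 207, 219, 222, 222, 221, 221, 218, 156, 48, 48, 171, 88, 123, 124, 46, 47, 45, 120, 163, 159, 161, 162, 163]
265 [163, 160, 45, 43, 45, 44, 27, 38, 33, 38, 43, 38, 40, 47, 204, 220, 221, 218, 220, 219, 218, 150, 38, 38, 43, 27, 14, 22, 19, 43, 44, 48, 130, 160, 161, 163, 161]
275 [161, 47, 40, 44, 48, 10, 33, 29, 29, 39, 44, 41, 38, 42, 203, 218, 221, 219, 219, 219, 217, 144, 51, 50, 50, 53, 30, 16, 20, 37, 43, 45, 49, 135, 163, 160, 160]
```

The knob (u≈254) agrees with the bar shut and the cradle tilted ~0.08 rad. I'll re-pinch, push gently once more against the stop and open in place this time. Then I'll press the crank pin down to bring the cradle back to its 0 stop.

```bash
python3 -m jog '[{"grip":4,"dx":0.4,"dy":3,"dz":0,"spin":0},{"grip":4,"dx":0.4,"dy":7,"dz":0,"spin":0},{"grip":4,"dx":0.4,"dy":9.1,"dz":0,"spin":0},{"grip":4,"dx":0.4,"dy":9.1,"dz":0,"spin":0},{"grip":4,"dx":0.4,"dy":9.1,"dz":0,"spin":0},{"grip":1,"dx":0.4,"dy":9.1,"dz":0,"spin":0},{"grip":1,"dx":0.4,"dy":9.1,"dz":0,"spin":0},{"grip":1,"dx":0.4,"dy":9.1,"dz":0,"spin":0},{"grip":1,"dx":0.4,"dy":9.1,"dz":0,"spin":0}]' 15
python3 -m jog '[{"grip":1,"dx":0.05,"dy":0,"dz":0,"spin":0},{"grip":1,"dx":0.1,"dy":0,"dz":0,"spin":0},{"grip":1,"dx":0.1,"dy":0,"dz":0,"spin":0}]'
python3 -m jog '[{"grip":1,"dx":0.05,"dy":0,"dz":0,"spin":0},{"grip":1,"dx":0.1,"dy":0,"dz":0,"spin":0},{"grip":1,"dx":0.1,"dy":0,"dz":0,"spin":0}]'
```

```text
clock: 48.9
eef_pos: [494.4, 297.1, 156.1]
eef_rot: [-1.571, 0.0, 0.025]
wrist_force: [-3.5, -0.2, 5.5]
finger_gap: 16.6
clock: 49.28
eef_pos: [494.8, 297.1, 156.0]
eef_rot: [-1.571, 0.002, 0.025]
wrist_force: [-7.6, 0.2, 6.5]
finger_gap: 16.6
clock: 49.65
eef_pos: [495.6, 297.2, 155.9]
eef_rot: [-1.571, 0.002, 0.025]
wrist_force: [-9.9, -0.7, 7.2]
finger_gap: 16.1
```

```bash
python3 -m jog '[{"grip":4,"dx":-0.1,"dy":0,"dz":0,"spin":0},{"grip":4,"dx":-0.1,"dy":0,"dz":0,"spin":0},{"grip":4,"dx":-0.1,"dy":0,"dz":0,"spin":0},{"grip":4,"dx":-0.1,"dy":-3,"dz":0,"spin":0},{"grip":4,"dx":-0.1,"dy":-7,"dz":0,"spin":0},{"grip":0,"dx":-3,"dy":-7,"dz":-6,"spin":0},{"grip":0,"dx":-6.1,"dy":-7,"dz":-12,"spin":0},{"grip":0,"dx":-6.1,"dy":-7,"dz":-17.5,"spin":0},{"grip":0,"dx":-6.1,"dy":-2,"dz":-17.5,"spin":0},{"grip":0,"dx":-6.1,"dy":2,"dz":-17.5,"spin":0},{"grip":0,"dx":-6.1,"dy":3,"dz":-17.5,"spin":0},{"grip":0,"dx":-6.1,"dy":3,"dz":-17.5,"spin":0}]'
python3 -m jog '[{"grip":0,"dx":0,"dy":0.4,"dz":0,"spin":0},{"grip":0,"dx":0,"dy":0.7,"dz":0,"spin":0},{"grip":0,"dx":0,"dy":0.7,"dz":0,"spin":0}]'
python3 -m jog '[{"grip":0,"dx":0,"dy":0.2,"dz":0,"spin":0},{"grip":0,"dx":0,"dy":0.4,"dz":0,"spin":0},{"grip":0,"dx":0,"dy":0.4,"dz":0,"spin":0}]'
```

```text
clock: 51.15
eef_pos: [440.2, 120.8, 126.3]
eef_rot: [-1.571, -0.0, 0.025]
wrist_force: [0.9, -0.3, 0.5]
finger_gap: 0.4
clock: 51.52
eef_pos: [440.0, 120.7, 119.0]
eef_rot: [-1.571, -0.0, 0.025]
wrist_force: [0.1, -0.1, 0.2]
finger_gap: 0.3
clock: 51.9
eef_pos: [439.8, 120.6, 114.7]
eef_rot: [-1.571, 0.0, 0.025]
wrist_force: [-0.2, 0.3, 0.8]
finger_gap: 0.6
```

```bash
python3 -m jog '[{"grip":0,"dx":0,"dy":0.1,"dz":0,"spin":0},{"grip":0,"dx":0,"dy":0.2,"dz":0,"spin":0},{"grip":0,"dx":0,"dy":0.2,"dz":0,"spin":0}]'
python3 -m jog '[{"grip":0,"dx":0,"dy":0.1,"dz":0,"spin":0},{"grip":0,"dx":0,"dy":0.2,"dz":0,"spin":0},{"grip":0,"dx":0,"dy":0.2,"dz":0,"spin":0}]'
python3 -m jog '[{"grip":0,"dx":0,"dy":0.1,"dz":0,"spin":0},{"grip":0,"dx":0,"dy":0.1,"dz":0,"spin":0}]'
```

```text
clock: 52.28
eef_pos: [439.9, 120.6, 112.7]
eef_rot: [-1.571, 0.0, 0.025]
wrist_force: [-0.9, 0.6, 1.4]
finger_gap: 0.3
clock: 52.65
eef_pos: [439.9, 120.6, 111.0]
eef_rot: [-1.571, -0.0, 0.025]
wrist_force: [-6.1, -0.4, 10.1]
finger_gap: 0.4
clock: 52.9
eef_pos: [440.0, 120.6, 110.8]
eef_rot: [-1.571, -0.001, 0.025]
wrist_force: [-10.9, -1.1, 20.6]
finger_gap: 0.5
```

Cradle is back on its 0 stop (pin top at z≈103). Now to the yellow tab.

```bash
python3 -m jog '[{"grip":0,"dx":0,"dy":-4,"dz":0,"spin":0},{"grip":0,"dx":0,"dy":-9,"dz":0,"spin":0},{"grip":5,"dx":1,"dy":-12.5,"dz":5,"spin":0},{"grip":5,"dx":3,"dy":-12.5,"dz":11,"spin":0},{"grip":5,"dx":5,"dy":-12.5,"dz":17,"spin":0},{"grip":5,"dx":5.6,"dy":-12.5,"dz":23,"spin":0},{"grip":5,"dx":5.6,"dy":-12.5,"dz":23,"spin":0},{"grip":5,"dx":5.6,"dy":-12.5,"dz":23,"spin":0},{"grip":5,"dx":5.6,"dy":-12.5,"dz":23,"spin":0}]'
python3 - <<'E'
from h import *
to(489,358,148,.024)
c=cam('wrist'); k=c['color'].astype(int)
y=((k[:,:,0]>120)&(k[:,:,1]>90)&(k[:,:,2]<k[:,:,1]*.6)).astype(np.uint8)
r=((k[:,:,0]>110)&(k[:,:,1]<90)&(k[:,:,2]<90)).astype(np.uint8)
for n,m in(('y',y),('r',r)):
    q,l,st,ce=cv2.connectedComponentsWithStats(m)
    for i in np.argsort(-st[1:,4])[:4]+1: print(n,st[i].tolist(),ce[i].round(1))
print('tab',proj(c,[(474.3,354.3,168),(502.3,355,168),(474.3,364,168)]).round(1).tolist(),'knob',proj(c,[(489.1,296.4,171),(489.1,296.4,143)]).round(1).tolist())
cv2.imwrite('pics/w16.png',c['color'][:,:,::-1])
E
```

```text
clock: 54.02
eef_pos: [490.5, 350.8, 235.1]
eef_rot: [-1.571, -0.001, 0.024]
wrist_force: [-0.1, -1.0, 0.3]
finger_gap: 50.3
dx -0.14 dy 8.71 dz 0.72 spin -0.0 | pos [490.5 350.8 235.1] yaw 0.024 F [-0.1 -1.   0.3] gap 50.3 t 54.025
y [131, 365, 321, 19, 3471] [316.7 377.2]
y [231, 174, 34, 30, 910] [247.6 189.3]
y [338, 294, 20, 59, 571] [349.6 323.5]
y [143, 294, 20, 59, 562] [150.8 323.1]
r [239, 247, 17, 26, 370] [247.5 259.7]
r [268, 66, 30, 19, 121] [284.4  77.5]
r [276, 77, 3, 3, 4] [277.   78.2]
r [295, 62, 2, 3, 4] [295.8  62.8]
tab [[229.4, 202.4], [263.2, 202.3], [229.5, 191.1]] knob [[245.9, 266.7], [246.3, 251.8]]
```

Tab (u 231–265) and knob (u 239–256) share the same +1.3 mm offset from prediction, so the bar is shut and aligned. Grip the tab.

```bash
python3 -m jog '[{"grip":5,"dx":0,"dy":1,"dz":0.7,"spin":0},{"grip":5,"dx":0,"dy":5,"dz":0.7,"spin":0},{"grip":5,"dx":0,"dy":8.7,"dz":0.7,"spin":0},{"grip":5,"dx":0,"dy":8.7,"dz":0.7,"spin":0},{"grip":5,"dx":0,"dy":8.7,"dz":0.7,"spin":0},{"grip":2,"dx":0,"dy":8.7,"dz":0.7,"spin":0},{"grip":2,"dx":0,"dy":8.7,"dz":0.7,"spin":0},{"grip":2,"dx":0,"dy":8.7,"dz":0.7,"spin":0},{"grip":2,"dx":0,"dy":8.7,"dz":0.7,"spin":0},{"grip":2,"dx":0,"dy":8.7,"dz":0.7,"spin":0}]' 40
python3 -m jog '[{"grip":2,"dx":0,"dy":-0.2,"dz":0,"spin":0},{"grip":2,"dx":0,"dy":-0.2,"dz":0,"spin":0}]'
python3 -m jog '[{"grip":2,"dx":0,"dy":-0.15,"dz":0,"spin":0},{"grip":2,"dx":0,"dy":-0.15,"dz":0,"spin":0}]'
```

```text
clock: 55.32
eef_pos: [490.0, 359.1, 148.4]
eef_rot: [-1.57, -0.0, 0.025]
wrist_force: [-3.3, -0.9, 5.1]
finger_gap: 27.9
clock: 55.58
eef_pos: [489.9, 358.8, 149.4]
eef_rot: [-1.571, 0.0, 0.025]
wrist_force: [-0.5, 0.3, -3.5]
finger_gap: 27.4
clock: 55.82
eef_pos: [489.9, 358.8, 151.0]
eef_rot: [-1.571, 0.0, 0.025]
wrist_force: [0.3, 0.4, -4.3]
finger_gap: 27.7
```

```bash
python3 -m jog '[{"grip":2,"dx":0,"dy":-0.1,"dz":0,"spin":0},{"grip":2,"dx":0,"dy":-0.1,"dz":0,"spin":0}]'
python3 -m jog '[{"grip":2,"dx":0,"dy":-0.08,"dz":0,"spin":0},{"grip":2,"dx":0,"dy":-0.08,"dz":0,"spin":0}]'
```

```text
clock: 56.08
eef_pos: [489.7, 358.7, 151.4]
eef_rot: [-1.572, 0.001, 0.025]
wrist_force: [-0.6, -0.4, -13.1]
finger_gap: 27.8
clock: 56.32
eef_pos: [489.5, 358.5, 151.9]
eef_rot: [-1.572, 0.002, 0.025]
wrist_force: [2.1, -1.1, -21.2]
finger_gap: 27.4
```

The latch holds. I overshot slightly to 21 N, so back to about 14 N for a short hold, then lower and release.

```bash
python3 -m jog '[{"grip":2,"dx":0,"dy":0.07,"dz":0,"spin":0},{"grip":2,"dx":0,"dy":0.07,"dz":0,"spin":0},{"grip":2,"dx":0,"dy":0.07,"dz":0,"spin":0},{"grip":2,"dx":0,"dy":0.07,"dz":0,"spin":0},{"grip":2,"dx":0,"dy":0.07,"dz":0,"spin":0},{"grip":2,"dx":0,"dy":0.07,"dz":0,"spin":0},{"grip":2,"dx":0,"dy":0.07,"dz":0,"spin":0},{"grip":2,"dx":0,"dy":0.07,"dz":0,"spin":0}]'
python3 -m jog '[{"grip":2,"dx":0,"dy":0.2,"dz":0,"spin":0},{"grip":2,"dx":0,"dy":0.4,"dz":0,"spin":0},{"grip":2,"dx":0,"dy":0.42,"dz":0,"spin":0},{"grip":5,"dx":0,"dy":0.42,"dz":0,"spin":0},{"grip":5,"dx":0,"dy":0.42,"dz":0,"spin":0},{"grip":5,"dx":0,"dy":0.42,"dz":0,"spin":0},{"grip":5,"dx":0,"dy":-4,"dz":0,"spin":0},{"grip":5,"dx":0,"dy":-8.5,"dz":0,"spin":0},{"grip":5,"dx":0,"dy":-8.5,"dz":0,"spin":0}]' 15
python3 - <<'E'
from h import *
to(440.5,120,170,.024)
c=cam('wrist'); k=c['color'].astype(int)
y=((k[:,:,0]>120)&(k[:,:,1]>90)&(k[:,:,2]<k[:,:,1]*.6)).astype(np.uint8)
r=((k[:,:,0]>110)&(k[:,:,1]<90)&(k[:,:,2]<90)).astype(np.uint8)
for n,m in(('y',y),('r',r)):
    q,l,st,ce=cv2.connectedComponentsWithStats(m)
    for i in np.argsort(-st[1:,4])[:2]+1: print(n,st[i].tolist(),ce[i].round(1))
print('tab',proj(c,[(474.3,354.3,168),(502.3,355,168)]).round(1).tolist(),'knob',proj(c,[(489.1,296.4,171)]).round(1).tolist())
E
```

```text
clock: 57.32
eef_pos: [489.7, 358.6, 151.9]
eef_rot: [-1.572, 0.001, 0.025]
wrist_force: [-2.5, -4.6, -21.4]
finger_gap: 27.6
clock: 58.45
eef_pos: [491.1, 359.6, 241.4]
eef_rot: [-1.567, -0.006, 0.025]
wrist_force: [0.6, -0.0, -0.1]
finger_gap: 50.1
dx -5.70 dy 7.01 dz -23.86 spin 0.0 | pos [491.1 359.6 241.4] yaw 0.025 F [ 0.6 -0.  -0.1] gap 50.1 t 58.45
y [132, 365, 320, 19, 3475] [316.5 377.2]
y [232, 180, 33, 30, 884] [247.9 195.3]
r [238, 253, 17, 26, 351] [246.  265.3]
r [267, 76, 28, 18, 89] [283.4  87.2]
tab [[228.7, 210.2], [261.3, 210.1]] knob [[244.6, 272.1]]
```

The hold read 21 N rather than the intended 14, just over the stated 8–20 N. Repeat the pull properly within range.

```bash
python3 -m jog '[{"grip":5,"dx":0,"dy":5,"dz":0,"spin":0},{"grip":5,"dx":0,"dy":9.3,"dz":0,"spin":0},{"grip":5,"dx":0,"dy":9.3,"dz":0,"spin":0},{"grip":5,"dx":0,"dy":9.3,"dz":0,"spin":0},{"grip":2,"dx":0,"dy":9.3,"dz":0,"spin":0},{"grip":2,"dx":0,"dy":9.3,"dz":0,"spin":0},{"grip":2,"dx":0,"dy":9.3,"dz":0,"spin":0},{"grip":2,"dx":0,"dy":9.3,"dz":0,"spin":0},{"grip":2,"dx":0,"dy":9.0,"dz":0,"spin":0},{"grip":2,"dx":0,"dy":9.0,"dz":0,"spin":0}]' 40
python3 -m jog '[{"grip":2,"dx":0,"dy":-0.1,"dz":0,"spin":0},{"grip":2,"dx":0,"dy":-0.1,"dz":0,"spin":0}]'
```

```text
clock: 59.75
eef_pos: [490.0, 358.8, 147.1]
eef_rot: [-1.571, 0.0, 0.025]
wrist_force: [-0.0, -0.8, -4.2]
finger_gap: 27.5
clock: 60.0
eef_pos: [489.8, 358.7, 147.7]
eef_rot: [-1.571, 0.001, 0.025]
wrist_force: [-0.0, -1.1, -8.7]
finger_gap: 27.8
```

```bash
python3 -m jog '[{"grip":2,"dx":0,"dy":-0.05,"dz":0,"spin":0},{"grip":2,"dx":0,"dy":-0.05,"dz":0,"spin":0}]'
python3 -m jog '[{"grip":2,"dx":0,"dy":0,"dz":0,"spin":0},{"grip":2,"dx":0,"dy":0,"dz":0,"spin":0},{"grip":2,"dx":0,"dy":0,"dz":0,"spin":0},{"grip":2,"dx":0,"dy":0,"dz":0,"spin":0},{"grip":2,"dx":0,"dy":0,"dz":0,"spin":0},{"grip":2,"dx":0,"dy":0,"dz":0,"spin":0}]'
python3 -m jog '[{"grip":2,"dx":0,"dy":0.2,"dz":0,"spin":0},{"grip":2,"dx":0,"dy":0.4,"dz":0,"spin":0},{"grip":2,"dx":0,"dy":0.45,"dz":0,"spin":0},{"grip":5,"dx":0,"dy":0.45,"dz":0,"spin":0},{"grip":5,"dx":0,"dy":0.45,"dz":0,"spin":0},{"grip":5,"dx":0,"dy":0.45,"dz":0,"spin":0},{"grip":5,"dx":0,"dy":-4,"dz":0,"spin":0},{"grip":5,"dx":0,"dy":-9,"dz":0,"spin":0},{"grip":5,"dx":0,"dy":-9,"dz":0,"spin":0}]' 15
python3 -c "
from h import *
to(441,120,170,.024)"
```

```text
clock: 60.25
eef_pos: [489.7, 358.7, 148.0]
eef_rot: [-1.572, 0.001, 0.025]
wrist_force: [1.5, -0.1, -14.9]
finger_gap: 27.6
clock: 61.0
eef_pos: [489.7, 358.7, 148.3]
eef_rot: [-1.572, 0.001, 0.025]
wrist_force: [-0.5, -1.9, -25.2]
finger_gap: 27.7
clock: 62.12
eef_pos: [491.2, 359.7, 243.4]
eef_rot: [-1.567, -0.007, 0.025]
wrist_force: [-0.0, 0.3, -0.2]
finger_gap: 50.0
dx -5.66 dy 7.20 dz -23.87 spin 0.0 | pos [491.2 359.7 243.4] yaw 0.025 F [-0.   0.3 -0.2] gap 50.0 t 62.125
```

Latch check done: the force passed steadily through 8–20 N, held, and no lift beyond the 2.5 mm play. Now to the crank pin.

```bash
python3 -m jog '[{"grip":5,"dx":-1,"dy":0,"dz":-6,"spin":0},{"grip":5,"dx":-3,"dy":0,"dz":-12,"spin":0},{"grip":5,"dx":-5,"dy":0,"dz":-18,"spin":0},{"grip":5,"dx":-5.7,"dy":0,"dz":-23.9,"spin":0},{"grip":5,"dx":-5.7,"dy":3,"dz":-23.9,"spin":0},{"grip":5,"dx":-5.7,"dy":8,"dz":-23.9,"spin":0},{"grip":5,"dx":-5.7,"dy":13,"dz":-23.9,"spin":0},{"grip":5,"dx":-5.7,"dy":15.5,"dz":-23.9,"spin":0},{"grip":5,"dx":-5.7,"dy":15.5,"dz":-23.9,"spin":0},{"grip":5,"dx":-5.7,"dy":15.5,"dz":-23.9,"spin":0},{"grip":1,"dx":-5.7,"dy":15.5,"dz":-23.9,"spin":0},{"grip":1,"dx":-5.7,"dy":15.5,"dz":-23.9,"spin":0},{"grip":1,"dx":-5.7,"dy":15.5,"dz":-23.9,"spin":0},{"grip":1,"dx":-5.7,"dy":15.5,"dz":-23.9,"spin":0},{"grip":1,"dx":-5.7,"dy":15.5,"dz":-23.9,"spin":0}]' 20
python3 - <<'E'
from h import *
to(441,120,90)
for d in range(10,181,10):
    a=np.radians(d); print(d,'dx',round(5.5*(1-np.cos(a)),2),'dy',round(-5.5*np.sin(a),2))
E
```

```text
clock: 64.0
eef_pos: [438.2, 118.6, 83.9]
eef_rot: [-1.571, 0.002, 0.025]
wrist_force: [-8.0, -0.5, 6.3]
finger_gap: 15.1
dx 0.29 dy -0.61 dz 0.14 spin 0.0 | pos [438.2 118.6  83.9] yaw 0.025 F [-8.  -0.5  6.3] gap 15.1 t 64.0
10 dx 0.08 dy -0.96
20 dx 0.33 dy -1.88
30 dx 0.74 dy -2.75
40 dx 1.29 dy -3.54
50 dx 1.96 dy -4.21
60 dx 2.75 dy -4.76
70 dx 3.62 dy -5.17
80 dx 4.54 dy -5.42
90 dx 5.5 dy -5.5
100 dx 6.46 dy -5.42
110 dx 7.38 dy -5.17
120 dx 8.25 dy -4.76
130 dx 9.04 dy -4.21
140 dx 9.71 dy -3.54
150 dx 10.26 dy -2.75
160 dx 10.67 dy -1.88
170 dx 10.92 dy -0.96
180 dx 11.0 dy -0.0
```

Pin gripped (15.1 mm). First half of the arc, removing the ~2 mm bias.

```bash
python3 -m jog '[{"grip":1,"dx":-0.2,"dy":0,"dz":0,"spin":0},{"grip":1,"dx":-0.2,"dy":-0.48,"dz":0,"spin":0},{"grip":1,"dx":-0.12,"dy":-0.96,"dz":0,"spin":0},{"grip":1,"dx":-0.02,"dy":-1.42,"dz":0,"spin":0},{"grip":1,"dx":0.13,"dy":-1.88,"dz":0,"spin":0},{"grip":1,"dx":0.54,"dy":-2.75,"dz":0,"spin":0},{"grip":1,"dx":1.09,"dy":-3.54,"dz":0,"spin":0},{"grip":1,"dx":1.76,"dy":-4.21,"dz":0,"spin":0},{"grip":1,"dx":2.55,"dy":-4.76,"dz":0,"spin":0},{"grip":1,"dx":3.42,"dy":-5.17,"dz":0,"spin":0},{"grip":1,"dx":4.34,"dy":-5.42,"dz":0,"spin":0},{"grip":1,"dx":5.3,"dy":-5.5,"dz":0,"spin":0},{"grip":1,"dx":5.3,"dy":-5.5,"dz":0,"spin":0}]' 25
python3 -c "
from h import *
to(493.2,120,138.9)"
```

```text
clock: 65.62
eef_pos: [492.2, 119.9, 140.2]
eef_rot: [-1.571, -0.0, 0.025]
wrist_force: [-6.8, -1.7, 9.9]
finger_gap: 14.9
dx 0.10 dy 0.13 dz 0.01 spin 0.0 | pos [492.2 119.9 140.2] yaw 0.025 F [-6.8 -1.7  9.9] gap 14.9 t 65.625
```

```bash
python3 -m jog '[{"grip":1,"dx":0.96,"dy":0.0,"dz":0,"spin":0},{"grip":1,"dx":1.88,"dy":0.25,"dz":0,"spin":0},{"grip":1,"dx":2.75,"dy":0.65,"dz":0,"spin":0},{"grip":1,"dx":3.54,"dy":1.2,"dz":0,"spin":0},{"grip":1,"dx":4.21,"dy":1.88,"dz":0,"spin":0},{"grip":1,"dx":4.76,"dy":2.67,"dz":0,"spin":0},{"grip":1,"dx":5.17,"dy":3.54,"dz":0,"spin":0},{"grip":1,"dx":5.42,"dy":4.46,"dz":0,"spin":0},{"grip":1,"dx":5.5,"dy":4.9,"dz":0,"spin":0},{"grip":1,"dx":5.55,"dy":5.3,"dz":0,"spin":0},{"grip":1,"dx":5.55,"dy":5.3,"dz":0,"spin":0}]' 25
python3 -m jog '[{"grip":1,"dx":0,"dy":0.1,"dz":0,"spin":0},{"grip":1,"dx":0,"dy":0.2,"dz":0,"spin":0},{"grip":1,"dx":0,"dy":0.2,"dz":0,"spin":0}]'
```

```text
clock: 67.0
eef_pos: [547.7, 121.0, 86.6]
eef_rot: [-1.571, -0.0, 0.025]
wrist_force: [-2.1, -2.7, 2.9]
finger_gap: 15.0
clock: 67.38
eef_pos: [547.8, 121.0, 84.9]
eef_rot: [-1.571, -0.001, 0.025]
wrist_force: [-2.6, -2.8, 7.0]
finger_gap: 15.5
```

```bash
python3 -m jog '[{"grip":1,"dx":0,"dy":0.15,"dz":0,"spin":0},{"grip":1,"dx":0,"dy":0.15,"dz":0,"spin":0}]'
python3 -m jog '[{"grip":1,"dx":0,"dy":0.15,"dz":0,"spin":0},{"grip":1,"dx":0,"dy":0.15,"dz":0,"spin":0}]'
```

```text
clock: 67.62
eef_pos: [548.0, 121.1, 83.5]
eef_rot: [-1.571, -0.001, 0.025]
wrist_force: [-2.6, -3.0, 7.0]
finger_gap: 15.4
clock: 67.88
eef_pos: [548.1, 121.1, 82.0]
eef_rot: [-1.571, -0.002, 0.025]
wrist_force: [-1.2, -3.6, 6.9]
finger_gap: 15.2
```

```bash
python3 -m jog '[{"grip":1,"dx":0,"dy":0.15,"dz":0,"spin":0},{"grip":1,"dx":0,"dy":0.2,"dz":0,"spin":0}]'
python3 -m jog '[{"grip":1,"dx":0,"dy":0.2,"dz":0,"spin":0},{"grip":1,"dx":0,"dy":0.2,"dz":0,"spin":0}]'
python3 -m jog '[{"grip":1,"dx":0,"dy":0.15,"dz":0,"spin":0},{"grip":1,"dx":0,"dy":0.15,"dz":0,"spin":0}]'
```

```text
clock: 68.12
eef_pos: [548.1, 121.1, 80.1]
eef_rot: [-1.571, -0.002, 0.025]
wrist_force: [-2.6, -3.4, 9.4]
finger_gap: 15.5
clock: 68.38
eef_pos: [548.2, 121.0, 78.3]
eef_rot: [-1.571, -0.002, 0.025]
wrist_force: [-3.8, -2.9, 9.8]
finger_gap: 14.8
clock: 68.62
eef_pos: [548.2, 121.1, 78.1]
eef_rot: [-1.571, -0.002, 0.025]
wrist_force: [-11.5, -3.9, 25.9]
finger_gap: 15.4
```

Stop reached (force jumped to 26 N). Release, retreat, and look (last picture).

```bash
python3 -m jog '[{"grip":1,"dx":0,"dy":-0.2,"dz":0,"spin":0},{"grip":5,"dx":0,"dy":-0.2,"dz":0,"spin":0},{"grip":5,"dx":0,"dy":-0.2,"dz":0,"spin":0},{"grip":5,"dx":0,"dy":-0.2,"dz":0,"spin":0},{"grip":5,"dx":0,"dy":-5,"dz":0,"spin":0},{"grip":5,"dx":0,"dy":-10,"dz":0,"spin":0},{"grip":5,"dx":0,"dy":-15,"dz":0,"spin":0},{"grip":5,"dx":-4,"dy":-17,"dz":-6,"spin":0},{"grip":5,"dx":-8,"dy":-17,"dz":-12,"spin":0},{"grip":5,"dx":-12,"dy":-17,"dz":-18,"spin":0},{"grip":5,"dx":-14,"dy":-17,"dz":-24,"spin":0},{"grip":5,"dx":-14,"dy":-17,"dz":-28,"spin":0},{"grip":5,"dx":-14,"dy":-17,"dz":-28,"spin":0}]'
python3 - <<'E'
from h import *
c=cam('top');d=cam('side')
A=cv2.resize(c['color'][165:245,138:268],(400,246),interpolation=2);A=cv2.copyMakeBorder(A,0,154,0,0,0)
B=cv2.resize(d['color'][200:330,205:305],(308,400),interpolation=2)
cv2.imwrite('pics/s17.png',np.hstack([A,B])[:,:,::-1])
print(monitor.read_state()['eef_pos'])
Rz=R.from_euler('z',.024).as_matrix()
L=np.array([(55,-172,95),(55,-120,95)])
print(proj(c,L@Rz.T+[490.4,267,0]).round(1).tolist())
E
```

```text
clock: 70.25
eef_pos: [413.6, -164.9, 245.4]
eef_rot: [-1.571, -0.0, 0.02]
wrist_force: [-0.2, 0.4, 0.0]
finger_gap: 50.2
[ 414.33427775 -162.49467257  245.23048653]
[[249.5, 186.2], [231.4, 184.6]]
```

View pics/s17.png

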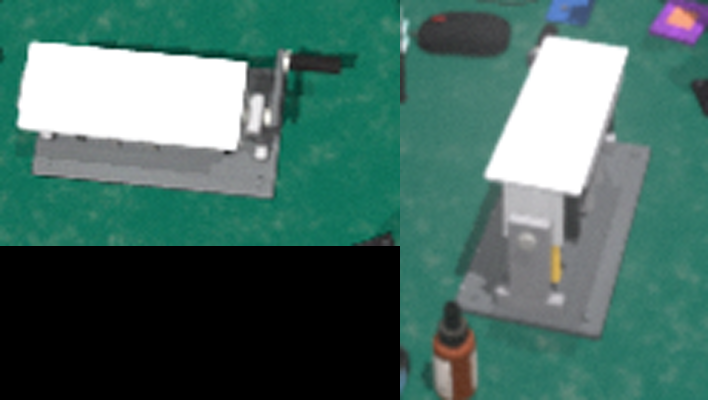

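The cradle is upside down with its floor level on top. The crank pin is at crop (315,65), i.e. pixel (240,186), which matches the predicted far-side position. The yellow tab hangs below, and the mouse and bottle are undisturbed. Handing in.

```bash
python3 -c "
from h import *
print(ticket.sign_off())"
```

```text
the job is handed in; nothing more can be done
None
```

The job is done and handed in at about 70 s on the robot's clock. Two plates were present. I tipped both up along the blue fence and let them go, then loaded them upright into the +36 mm and middle carrier slots. I swung the latch shut, pulled on the tab, and turned the cradle by its crank to the upside-down stop.

**Last checks**
- **Cradle:** the force jumped to 26 N at the stop. The crank pin shows on the far side where predicted (pixel 240,186), with the cradle floor level on top and the tab hanging below.
- **Bystanders:** the mouse and bottle look undisturbed; the spool is out of the last picture. I never went near any of them.
- **Plates:** I could not see them in the final view because the cradle covers them.

**What went wrong or off target**
- **Plate slip:** plate A slipped out flat on the first tip at a 3 N grip. I repeated it at 8 N.
- **Latch push:** I pushed the knob too hard and tilted the cradle slightly, by my estimate 0.08 rad, with the bar already at its stop. I pressed the cradle back to 0 before the tab pull.
- **Tab pull:** both pulls passed through 8–20 N but crept over, reaching about 21 N and 25 N. The latch held each time.

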